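Clip the divider into the two-tier tray and put the air-conditioner remote in its bay

TASK

Push the tray's upper tier fully back so that the lower tier is clear, then press the loose divider straight down over the two snap hooks in the lower tier until both ends click and it sits flush on the tray floor. Then lay the white air-conditioner remote flat and lengthwise in the empty bay beside the divider, on the front part of the tray, and leave everything released; the TV remote, the dish of batteries and the spectacles case stay where they are, and the glass coaster stays on the upper tier.

Things in the scene. Friction and masses are not known exactly. Their poses are not given: they have to be found in the camera images.
- tray: grey two-tier tray, fixed. Origin on the sideboard; x points from its open front (robot's side) to its back, y left, z up. Lower tier: x -150 to +170, y -140 to +140 mm, floor top at z 20, rim 4 mm thick, top at z 32 mm. Its front part (x -150 to +30) is open above once the upper tier is home; at the back, cheeks up to z 55 carry the upper tier
- tier (a joint): how far the upper tier is pulled out to the front over the lower tier, in m: 0 fully home (hard stop), up to 0.095; it starts pulled out 0.06 to 0.09 over the hooks. It slides along the tray's x axis with about 1.5 N of friction and stays where it is left
- tier_front (a point): middle of the front face of the upper tier's front lip, which it moves with. The lip is 280 mm wide and 21 mm high, from z 55 to z 76 mm above the sideboard (this point at z 67 mm). With the tier home it lies at tray x = +30 mm
- seat (a point): point on the lower floor midway between the snap hooks (tray x -65, y 0, z 20 mm). A hook stands 55 mm in front of it and one 55 mm behind: 13 mm wide (y), 5 mm thick, 29 mm high, barb jutting 4.5 mm away from this point, its underside 9.2 mm above the floor, sloped lead-in above. The divider belongs centred here, its length along tray x
- hook_front (a joint): bend of the front snap hook in rad: 0 at rest, grows to about 0.14 as the hook is bent inwards by the divider's foot, and springs back to 0 at the click
- hook_rear (a joint): the same for the rear snap hook
- divider_mid (a point): the loose grey plastic divider, about 90 g, standing upright beside the tray (either side); its centre, half-way up, 27.5 mm above its underside. An upright wall 76 mm long (own x) and 14 mm thick (own y), top 55 mm above the underside, stands on a flat foot; grip the wall. Same either way round. Pressing it home takes about 9 to 18 N in all; seated, this point is 27.5 mm above the tray floor
- divider_foot (a point): middle of the underside of the divider's foot: a flat plate 134 mm long (own x), 30 mm wide (own y), 8 mm thick, with a slot through it near each end (from 44 to 58.5 mm from the middle, 18 mm wide in y), each going over one hook. Seated, this point is on seat
- ac_mid (a point): white air-conditioner remote, 140 mm long (own x) by 46 mm wide (own y) by 22 mm thick, about 110 g, lying flat with its display up on the sideboard; this point is its centre, half-way up (11 mm). It may start on either side of the tray
- bay (a point): centre of the empty right-hand bay of the lower tier, on its floor (tray x -65, y -75.5, z 20 mm). The bay is 121 mm wide, from the seated divider's foot (tray y -15 mm) to the tray's right rim (y -136 mm), and from the front rim (x -146) back beneath the upper tier. The remote lies here with its length along the tray's x axis, either end first
- tv_mid (a point): black TV remote, 165 by 42 by 18 mm, lying lengthwise in the left-hand bay (tray y about +78 mm); its centre. Not to be moved
- coaster_mid (a point): round glass coaster, 86 mm across and 6 mm thick, lying loose on the upper tier; its centre. It rides along with the tier
- dish_mid (a point): white ceramic dish of AA batteries, 100 mm across and 30 mm high; its centre. Not to be moved
- case_mid (a point): black spectacles case, 155 by 60 by 34 mm; its centre. Not to be moved

How it is judged:
By the outcome, as a careful person would: the job done as asked, in the order asked, and still so for the second after the job is handed in, with the robot touching nothing.
It also fails if it takes over 64 s, if anything falls off the work surface, if the arm or the gripper's body presses on something with over 40 N, if the wrist force passes 120 N, or if a joint passes its speed limit or range.

ROBOT

A 7-joint arm with a two-finger parallel gripper is mounted at the origin on the work surface. World frame = base frame: x ahead of the robot, y to its left, z up, the work surface at z = 0. Lengths are in m, angles in rad, forces in N, time in s.
With the tool pointing down it reaches from about 0.425 to 1.025 m from the base axis. Payload 9.4 kg.
Tool frame: the origin (TCP) lies on the centre line of the jaws, within the pads' length; the fingertips stand 8 mm ahead of it and the grasp point (between the pads) lies 11 mm behind it; x points along the fingers, y is the direction in which the jaws open and shut, and the axes are right-handed (so a half turn about x gives the same grasp; the last joint's range is limited). The gripper opens to 93 mm and grips with 3 to 60 N. Pads are 15 mm wide; open, the fingers measure 128 mm over their backs; the gripper's body (75 mm by 188 mm) begins 65 mm behind the grasp point.
Start: joints at [-1.33, 0.599, -0.003, 1.599, 0.002, 0.943, -0.08], TCP at [0.227, 0.689, 0.196] pointing down, gripper open.
Joint ranges: [-2.57, 2.57], [-0.35, 1.97], [-1.29, 1.29], [0.11, 2.56], [-1.05, 4.19], [0.11, 1.86], [-2.63, 2.63]. Speed limits (rad/s): [2.22, 2.22, 3.01, 3.01, 3.14, 3.14, 3.14].

INTERFACE

Orientations are given as a rotation vector (axis times angle).
In Python, from bench import robot gives the robot as it stands.
- The arm moves only by the tool play_rows, never from a script. Its arguments are lists of equal length, an entry for each row: "dr": the turn, a rotation vector about the tool's x, y, z in rad, a list of three; "xyz": the shift along the tool's x, y, z in mm, a list of three; "claw": the opening, from 0 (shut) to 1 (fully open). A call has 1 to 12 rows; each row is the pose to reach, as a shift and turn from the pose commanded when the call began, along the tool's axes at that moment; what a row does not reach only later rows make up. A row lasts 1/8 s, in which the tool goes at most 62.5 mm and 10.7 degrees, less where a joint would pass 70% of its speed; a pose out of reach is approached as far as the arm can. A call with a gripper value outside its range is refused whole. The fingers move at their own pace and stop on an object; the grip force is fixed at half the most. Time passes only in rows, so rows that repeat a pose let the fingers close. It gives the time, the measured TCP pose, the force and the opening at its end, in the units of the state.
- robot.get_obs(): the state, without advancing time (a new reading comes with each control period).
- robot.capture(name): name is "scene" or "top" or "wrist"; returns a dict with "color" (420x560x3 uint8, red, green, blue), "fx", "fy", "cx", "cy" (pixels), "camera_from_world" (4x4, takes a point from world to camera coordinates); the wrist camera has in their place "hand_eye" (4x4, takes a point from camera to tool coordinates, whose origin is the TCP and whose axes are the tool frame's). Camera axes: x right, y down, z forward; pixel columns grow to the right and rows downward; lengths in m; the calibration is good to about 2 mm. A picture is of the moment at which its call begins: read the wrist's pose just before it. There is no depth.
- robot.finish_job(): hands the job in, once; it reports no verdict.
Trained networks look in a picture, given as the dict that the camera call returned (one of the last four; its "shot" number tells which), for a name from the list of things; names that differ only in an ending like _2 or _b are one class to them, and where a whole thing is asked for, a point or a joint stands for the part that bears it (a point fixed in the world has none). Each returns a list of dicts, best first, with "confidence" (0 to 1); they miss things now and then, are a little off and sometimes report something else, mostly with a low value. They report only what shows in the picture. A call takes as long as a camera call.
- robot.search_frame(target, picture): "at" ([x, y, z] in m, in the coordinates of the camera as it stood for that picture, good to about 4 mm: the middle of the surface that is visible of it).
- robot.silhouettes(target, picture): "mask" (420x560 bool, what is visible of it).
The state is a dict: "clock": time; "joint_pos": joint angles; "joint_vel": joint speeds; "tau": joint torques, N m; "tool_pos": TCP position; "ee_rot": TCP orientation; "force": force on the tool from outside, world axes, zero at the start; "wrist_torque": the same for the moment, N m; "grip_width": finger opening in m.
Only numpy, scipy, OpenCV 4.12 (cv2) and the standard library are available. Lean on these libraries where they do the work, as an engineer would, in place of code of your own. Each camera call takes 0.05 s, during which the arm holds its last target.

## Working session

There is one attempt and no reset: what is moved stays moved. The work goes in short steps, Python scripts to look and compute and a tool call to move; the robot and the scene stay as the last step left them, time stands still between calls to the robot, and variables do not carry over. Pictures are saved under pics/ and viewed, and the job is handed in when it is done.

Besides the shell and the picture viewer there is one more tool, called after ">>>" by a JSON object that holds its "op" and its "data", one argument or row to a line. play_rows: Moves the arm, as the interface text tells. Its arguments: {"type":"object","properties":{"dr":{"type":"array"},"xyz":{"type":"array"},"claw":{"type":"array"}},"required":["dr","xyz","claw"]}

```bash
ls; mkdir -p pics; cat > h.py <<'E'
import numpy as np, cv2
from scipy.spatial.transform import Rotation as R
from bench import robot
def save(p,n): cv2.imwrite('pics/'+n+'.png',cv2.cvtColor(p['color'],cv2.COLOR_RGB2BGR))
def w_from_c(p,obs=None):
    if 'camera_from_world' in p: return np.linalg.inv(np.array(p['camera_from_world']))
    T=np.eye(4);T[:3,:3]=R.from_rotvec(obs['ee_rot']).as_matrix();T[:3,3]=obs['tool_pos']
    return T@np.array(p['hand_eye'])
def towc(T,at): return (T@np.r_[at,1])[:3]
def ray(p,T,u,v,z):
    d=T[:3,:3]@np.array([(u-p['cx'])/p['fx'],(v-p['cy'])/p['fy'],1]);o=T[:3,3]
    return o+d*(z-o[2])/d[2]
def proj(p,T,X):
    c=np.linalg.inv(T)@np.r_[X,1]; return p['fx']*c[0]/c[2]+p['cx'],p['fy']*c[1]/c[2]+p['cy']
E
python3 - <<'E'
from h import *
o=robot.get_obs()
print({k:np.round(v,3) for k,v in o.items()})
for n in ['scene','top']:
    p=robot.capture(n);save(p,n+'0');T=w_from_c(p);print(n,T[:3,3].round(3),p['fx'],p['cx'],p['cy'])
    for t in ['tray','tier_front','divider_mid','divider_foot','ac_mid','tv_mid','coaster_mid','dish_mid','case_mid','seat','bay','hook_front','hook_rear']:
        try:
            r=robot.search_frame(t,p)
            print(t,[(towc(T,q['at']).round(3),round(q['confidence'],2)) for q in r[:3]])
        except Exception as e: print(t,e)
E
```

```text
pics
{'clock': np.float64(0.0), 'joint_pos': array([-1.33 ,  0.6  , -0.003,  1.6  ,  0.002,  0.943, -0.08 ]), 'joint_vel': array([-0.001, -0.001,  0.   ,  0.001, -0.   , -0.001, -0.001]), 'tau': array([ 1.0000e-03, -7.6508e+01,  1.4970e+00, -2.5234e+01, -5.3000e-02,
        1.7000e-02,  0.0000e+00]), 'tool_pos': array([0.226, 0.688, 0.195]), 'ee_rot': array([ 0.248,  1.556, -0.251]), 'force': array([0.343, 0.056, 0.293]), 'wrist_torque': array([ 0.026,  0.012, -0.035]), 'grip_width': np.float64(0.093)}
scene [1.098 0.856 1.119] 525.3513021183231 275.96064958139505 214.68413992438246
tray [(array([0.637, 0.058, 0.028]), 0.84)]
tier_front [(array([0.634, 0.06 , 0.06 ]), 0.9)]
divider_mid [(array([ 0.504, -0.302,  0.016]), 0.61), (array([0.634, 0.054, 0.031]), 0.46)]
divider_foot [(array([ 0.502, -0.298,  0.019]), 0.86), (array([0.638, 0.052, 0.028]), 0.67)]
ac_mid [(array([0.452, 0.334, 0.024]), 0.89)]
tv_mid [(array([0.509, 0.133, 0.039]), 0.71)]
coaster_mid [(array([0.615, 0.005, 0.066]), 0.67)]
dish_mid [(array([0.701, 0.337, 0.017]), 0.59), (array([0.451, 0.333, 0.024]), 0.45)]
cas
[... 343 characters left out ...]
34 215.6559113679394
tray [(array([0.595, 0.036, 0.03 ]), 0.55), (array([ 0.674, -0.345,  0.034]), 0.33)]
tier_front [(array([0.636, 0.048, 0.059]), 0.89)]
divider_mid [(array([ 0.495, -0.297,  0.009]), 0.83), (array([0.513, 0.117, 0.039]), 0.51)]
divider_foot [(array([ 0.492, -0.294,  0.01 ]), 0.61), (array([0.598, 0.032, 0.031]), 0.35)]
ac_mid [(array([0.442, 0.327, 0.024]), 0.82), (array([ 0.673, -0.344,  0.034]), 0.26)]
tv_mid [(array([0.508, 0.12 , 0.038]), 0.66)]
coaster_mid [(array([0.608, 0.004, 0.065]), 0.77)]
dish_mid [(array([0.699, 0.344, 0.013]), 0.7)]
case_mid [(array([ 0.672, -0.345,  0.03 ]), 0.93)]
seat []
bay [(array([0.599, 0.034, 0.033]), 0.74)]
hook_front []
hook_rear []
```

View pics/top0.png

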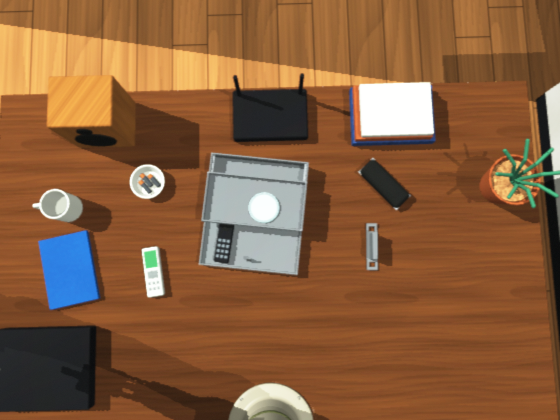

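View pics/scene0.png

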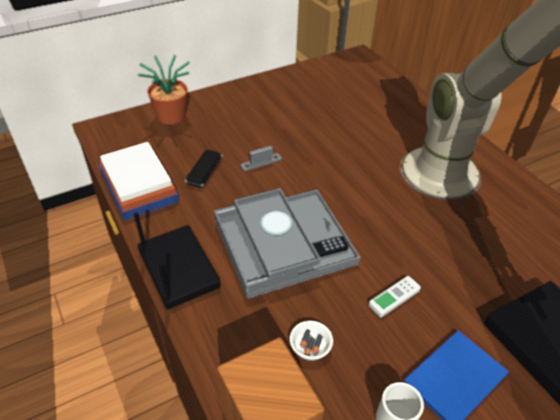

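```bash
python3 - <<'E'
from h import *
im=cv2.imread('pics/top0.png')
cv2.imwrite('pics/top0z.png',cv2.resize(im[140:290,180:400],None,fx=3.6,fy=3.6,interpolation=cv2.INTER_CUBIC))
o=robot.get_obs();print(R.from_rotvec(o['ee_rot']).as_matrix().round(3))
p=robot.capture('wrist');save(p,'w0');print(np.array(p['hand_eye']).round(3),p['fx'])
E
```

```text
[[ 0.     0.312  0.95 ]
 [-0.     0.95  -0.312]
 [-1.    -0.     0.   ]]
[[ 0.001 -0.288  0.957 -0.188]
 [ 1.     0.001 -0.    -0.001]
 [-0.001  0.957  0.288 -0.081]
 [ 0.     0.     0.     1.   ]] 338.942709298327
```

View pics/top0z.png

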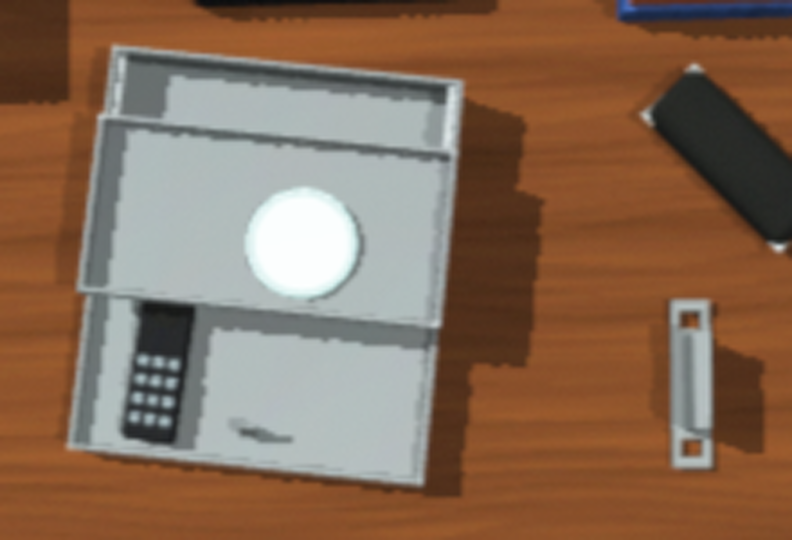

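View pics/w0.png

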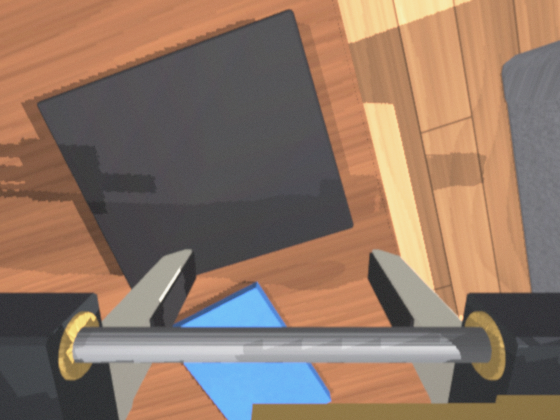

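```bash
python3 - <<'E'
from h import *
p=robot.capture('top');T=w_from_c(p)
f=lambda u,v,z:ray(p,T,180+(u+.5)/3.6-.5,140+(v+.5)/3.6-.5,z)
A=dict(fl=f(68,450,.032),fr=f(424,487,.032),bl=f(113,46,.055),br=f(464,80,.055),tfl=f(78,293,.076),tfr=f(438,327,.076),tbl=f(100,115,.076),tbr=f(450,155,.076))
for k,v in A.items(): print(k,v.round(4))
d=lambda a,b:A[b]-A[a]
for a,b in [('fl','fr'),('fl','bl'),('fr','br'),('bl','br'),('tfl','tfr'),('tfl','tbl')]: 
    q=d(a,b);print(a,b,np.hypot(*q[:2]).round(4),np.degrees(np.arctan2(q[1],q[0])).round(2))
# fit
tr=dict(fl=(-.15,.14),fr=(-.15,-.14),bl=(.17,.14),br=(.17,-.14))
from scipy.optimize import least_squares
def res(x):
    c,s=np.cos(x[2]),np.sin(x[2])
    return np.concatenate([np.array([x[0]+c*t[0]-s*t[1],x[1]+s*t[0]+c*t[1]])-A[k][:2] for k,t in tr.items()])
r=least_squares(res,[.6,.03,0]);print(r.x,np.degrees(r.x[2]),r.fun.round(4))
# divider foot z 8mm top
q=np.array([f(670,298,.008),f(712,298,.008),f(671,469,.008),f(715,469,.008)]);print(q.round(4),q.mean(0))
E
```

```text
fl [0.4526 0.1917 0.032 ]
fr [ 0.4171 -0.0869  0.032 ]
bl [0.7706 0.1508 0.055 ]
br [ 0.7359 -0.127   0.055 ]
tfl [0.5714 0.176  0.076 ]
tfr [ 0.5384 -0.0995  0.076 ]
tbl [0.7103 0.1583 0.076 ]
tbr [ 0.6718 -0.1129  0.076 ]
fl fr 0.2808 -97.26
fl bl 0.3207 -7.32
fr br 0.3213 -7.17
bl br 0.28 -97.12
tfl tfr 0.2774 -96.82
tfl tbl 0.1401 -7.26
[ 0.58414757  0.0333981  -0.12603113] -7.221051954215399 [ 0.0003 -0.0005  0.0006  0.0002 -0.0002  0.0001 -0.0007  0.0001]
[[ 0.5634 -0.2904  0.008 ]
 [ 0.5626 -0.3242  0.008 ]
 [ 0.4266 -0.2848  0.008 ]
 [ 0.4257 -0.3197  0.008 ]] [ 0.49457635 -0.30476318  0.008     ]
```

```bash
cat >> h.py <<'E'
TX,TY,TH=0.5841,0.0334,np.radians(-7.22)
def tray(x,y,z=0):
    c,s=np.cos(TH),np.sin(TH);return np.array([TX+c*x-s*y,TY+s*x+c*y,z])
def untray(P):
    c,s=np.cos(TH),np.sin(TH);dx,dy=P[0]-TX,P[1]-TY;return np.array([c*dx+s*dy,-s*dx+c*dy,P[2]])
def Rdown(yaw): # yaw rad of tool z
    c,s=np.cos(yaw),np.sin(yaw)
    return np.array([[0,-s,c],[0,c,s],[-1,0,0]]).astype(float)
def go(P,yaw,base=None):
    o=robot.get_obs();Rm=R.from_rotvec(o['ee_rot']).as_matrix()
    print('now',np.round(o['tool_pos'],4),'yaw',np.degrees(np.arctan2(Rm[1,2],Rm[0,2])).round(2),'t',round(float(o['clock']),2),'F',np.round(o['force'],1),'w',round(float(o['grip_width']),4),'j',np.round(o['joint_pos'],2))
    print('shift mm',(1e3*Rm.T@(np.array(P)-o['tool_pos'])).round(1),'dr',R.from_matrix(Rm.T@Rdown(yaw)).as_rotvec().round(4))
E
python3 - <<'E'
from h import *
print(Rdown(np.radians(-18.2)).round(3), untray(np.array([.5549,.0383,0])))
go(tray(-.065,0,.2),TH)
E
```

```text
[[ 0.     0.312  0.95 ]
 [ 0.     0.95  -0.312]
 [-1.     0.     0.   ]] [-0.0295843  0.0011913  0.       ]
now [0.2265 0.6887 0.1962] yaw -18.21 t 1.5 F [-0.   0.4 -0.5] w 0.093 j [-1.33  0.6  -0.    1.6   0.    0.94 -0.08]
shift mm [  -3.8 -523.1  480.6] dr [-0.1918  0.      0.    ]
```

>>> {"op": "play_rows", "data": {
  "dr": [
    [-0.192,0,0],
    [-0.192,0,0],
    [-0.192,0,0],
    [-0.192,0,0],
    [-0.192,0,0],
    [-0.192,0,0],
    [-0.192,0,0],
    [-0.192,0,0],
    [-0.192,0,0],
    [-0.192,0,0],
    [-0.192,0,0],
    [-0.192,0,0]
  ],
  "xyz": [
    [-4,-523,481],
    [-4,-523,481],
    [-4,-523,481],
    [-4,-523,481],
    [-4,-523,481],
    [-4,-523,481],
    [-4,-523,481],
    [-4,-523,481],
    [-4,-523,481],
    [-4,-523,481],
    [-4,-523,481],
    [-4,-523,481]
  ],
  "claw": [0,0,0,0,0,0,0,0,0,0,0,0]
}}

```text
clock: 3.0
tool_pos: [0.5213, 0.0375, 0.2005]
ee_rot: [0.102, 1.567, -0.103]
force: [0.7, 0.4, 1.1]
grip_width: 0.0008
```

```bash
python3 - <<'E'
from h import *
go(tray(-.065,0,.068),TH)
o=robot.get_obs();p=robot.capture('wrist');save(p,'w1')
T=w_from_c(p,o)
im=cv2.imread('pics/w1.png')
for X in [tray(-.0296,0,.067),tray(-.0296,.14,.076),tray(-.0296,-.14,.076),tray(-.12,0,.049)]:
    u,v=proj(p,T,X);print(u,v);cv2.circle(im,(int(u),int(v)),3,(0,0,255),1)
cv2.imwrite('pics/w1b.png',im)
E
```

```text
now [0.5213 0.0375 0.2005] yaw -7.49 t 3.0 F [0.7 0.4 1.1] w 0.0008 j [-0.19  0.35  0.01  2.06 -0.01  0.73  1.27]
shift mm [132.5   3.9  -2.3] dr [-0.0047  0.0012  0.0008]
286.25964499131675 227.10469093389125
429.3012449634241 229.7362755172936
143.7366208312032 230.62975015415486
286.0602154795213 133.89109159734687
```

View pics/w1b.png

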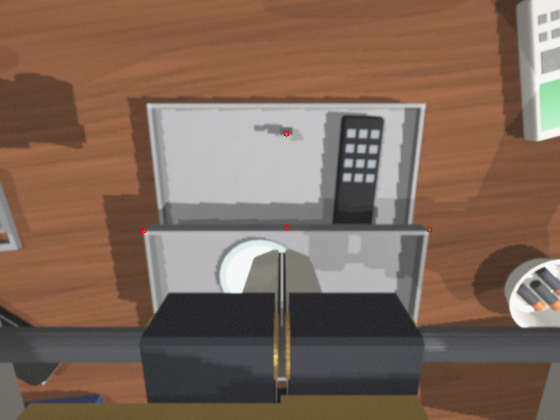

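>>> {"op": "play_rows", "data": {
  "dr": [
    [-0.005,0,0],
    [-0.005,0,0],
    [-0.005,0,0],
    [-0.005,0,0],
    [-0.005,0,0],
    [-0.005,0,0],
    [-0.005,0,0]
  ],
  "xyz": [
    [40,0,-2],
    [80,0,-2],
    [120,0,-2],
    [132,0,-2],
    [132,0,15],
    [132,0,25],
    [132,0,35]
  ],
  "claw": [0,0,0,0,0,0,0]
}}

```text
clock: 3.92
tool_pos: [0.5566, 0.0371, 0.0695]
ee_rot: [0.095, 1.566, -0.095]
force: [-0.2, -0.5, 1.2]
grip_width: 0.0003
```

```bash
python3 - <<'E'
from h import *
o=robot.get_obs();print(untray(o['tool_pos']));go(tray(.02,0,.068),TH)
E
```

```text
[-0.02772043  0.00024434  0.06950861]
now [0.5566 0.0371 0.0695] yaw -6.94 t 3.92 F [-0.2 -0.5  1.2] w 0.0003 j [-0.17  0.58  0.    2.09 -0.    0.47  1.28]
shift mm [ 1.6 -0.5 47.7] dr [ 0.005   0.0024 -0.0006]
```

>>> {"op": "play_rows", "data": {
  "dr": [
    [0.003,0,0],
    [0.003,0,0],
    [0.003,0,0],
    [0.003,0,0],
    [0.003,0,0],
    [0.003,0,0]
  ],
  "xyz": [
    [1,0,8],
    [1,0,16],
    [1,0,24],
    [1,0,32],
    [1,0,38],
    [1,0,42]
  ],
  "claw": [0,0,0,0,0,0]
}}

```text
clock: 4.68
tool_pos: [0.5968, 0.0321, 0.0671]
ee_rot: [0.097, 1.569, -0.097]
force: [0.1, -0.5, 1.0]
grip_width: 0.0006
```

```bash
python3 - <<'E'
from h import *
o=robot.get_obs();print(untray(o['tool_pos']));go(tray(.02,0,.068),TH)
E
```

```text
[0.01271657 0.00030736 0.067128  ]
now [0.5968 0.0321 0.0671] yaw -7.09 t 4.67 F [ 0.1 -0.5  1. ] w 0.0006 j [-0.15  0.62  0.    2.   -0.    0.52  1.3 ]
shift mm [-0.9 -0.3  7.3] dr [ 0.0022 -0.0001  0.0001]
```

>>> {"op": "play_rows", "data": {
  "dr": [
    [0,0,0],
    [0,0,0],
    [0,0,0],
    [0,0,0],
    [0,0,0]
  ],
  "xyz": [
    [0,0,2],
    [0,0,4],
    [0,0,6],
    [0,0,8],
    [0,0,10]
  ],
  "claw": [0,0,0,0,0]
}}

```text
clock: 5.3
tool_pos: [0.6065, 0.0309, 0.0673]
ee_rot: [0.097, 1.569, -0.097]
force: [-0.5, 0.8, 0.8]
grip_width: 0.0005
```

```bash
python3 - <<'E'
from h import *
o=robot.get_obs();print(untray(o['tool_pos']));go(tray(.02,0,.068),TH)
p=robot.capture('top');save(p,'t2');im=cv2.imread('pics/t2.png')
cv2.imwrite('pics/t2z.png',cv2.resize(im[140:290,180:400],None,fx=3.6,fy=3.6,interpolation=cv2.INTER_CUBIC))
E
```

```text
[0.02256014 0.00030045 0.0672559 ]
now [0.6065 0.0309 0.0673] yaw -7.09 t 5.3 F [-0.5  0.8  0.8] w 0.0005 j [-0.14  0.62  0.    1.98 -0.    0.54  1.3 ]
shift mm [-0.7 -0.3 -2.6] dr [0.0022 0.     0.    ]
```

View pics/t2z.png

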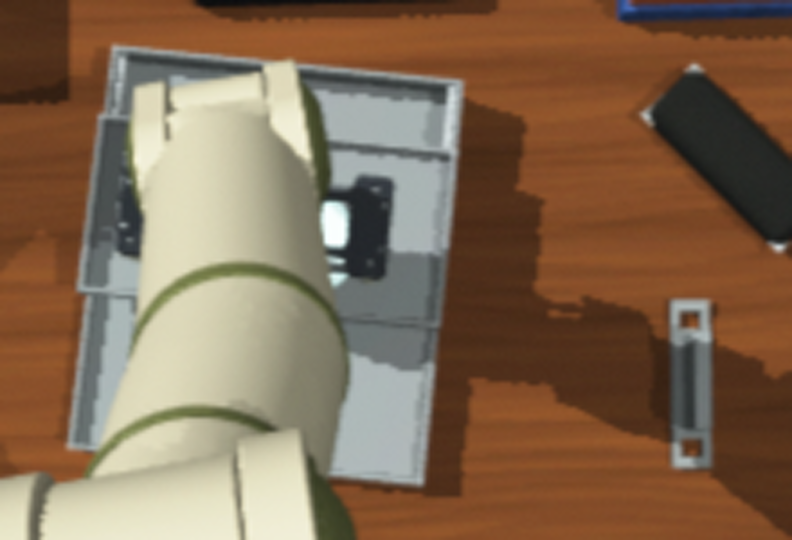

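```bash
python3 - <<'E'
from h import *
p=robot.capture('scene');save(p,'s2');im=cv2.imread('pics/s2.png')
cv2.imwrite('pics/s2z.png',cv2.resize(im[150:310,190:390],None,fx=3.6,fy=3.6,interpolation=cv2.INTER_CUBIC))
p=robot.capture('wrist');save(p,'w2')
E
```

```text
(no output)
```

View pics/s2z.png

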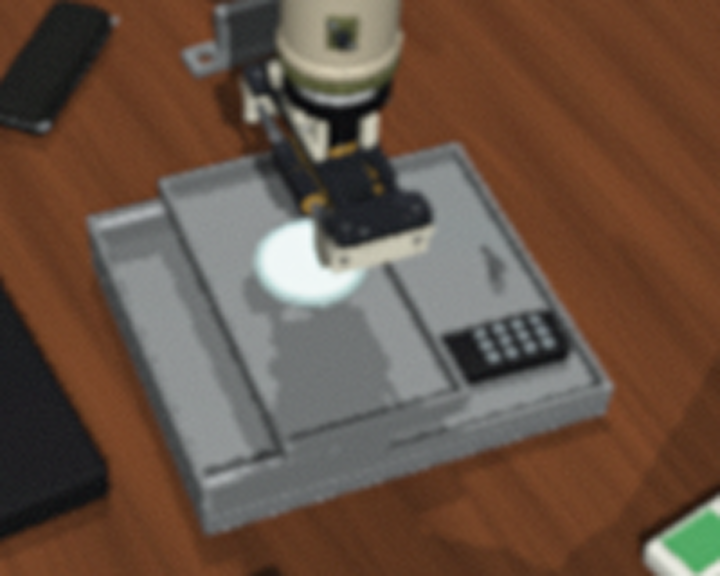

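View pics/w2.png

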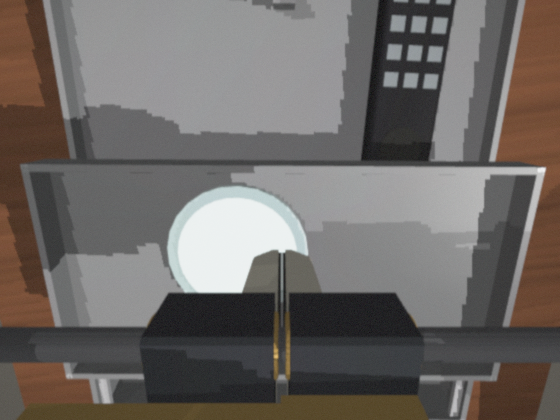

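```bash
python3 - <<'E'
from h import *
o=robot.get_obs();p=robot.capture('wrist');T=w_from_c(p,o)
for x in [-.03,-.02,0,.03]:
  for z in [.076,.06]:
    print(x,z,[np.round(proj(p,T,tray(x,y,z)),1) for y in (.14,-.14)])
H=np.linalg.inv(np.array(p['hand_eye']))
for X in ([.008,0,0],[.008,0,-.0075],[-.011,0,0],[.008,0,.0075]):
  c=H@np.r_[X,1];print(X,p['fx']*c[0]/c[2]+p['cx'],p['fy']*c[1]/c[2]+p['cy'])
print(robot.search_frame('tier_front',p) and [towc(T,q['at']) for q in robot.search_frame('tier_front',p)])
go(tray(-.07,0,.068),TH)
E
```

```text
-0.03 0.076 [array([546. , 165.4]), array([ 18.8, 163.7])]
-0.03 0.06 [array([525.3, 161. ]), array([ 39.4, 159.4])]
-0.02 0.076 [array([541.7, 183.9]), array([ 22.9, 182.2])]
-0.02 0.06 [array([521.7, 178.1]), array([ 42.9, 176.6])]
0 0.076 [array([533.7, 219.1]), array([ 30.7, 217.5])]
0 0.06 [array([514.8, 210.8]), array([ 49.5, 209.3])]
0.03 0.076 [array([522.5, 268.1]), array([ 41.5, 266.6])]
0.03 0.06 [array([505.1, 256.6]), array([ 58.8, 255.2])]
[0.008, 0, 0] 282.5846570168134 244.38311236603894
[0.008, 0, -0.0075] 282.6070346981903 233.08702903595028
[-0.011, 0, 0] 282.67006217526 257.1656759202394
[0.008, 0, 0.0075] 282.56273295477246 255.4502121061015
[array([0.59894644, 0.06487612, 0.06116293])]
now [0.6063 0.0309 0.0672] yaw -7.09 t 5.6 F [ 0.2  0.7 -0.3] w 0.0003 j [-0.14  0.62  0.    1.98 -0.    0.54  1.3 ]
shift mm [ -0.8  -0.1 -92.3] dr [ 0.0023 -0.0001  0.    ]
```

```bash
python3 - <<'E'
from h import *
o=robot.get_obs();p=robot.capture('wrist');T=w_from_c(p,o)
print(untray(ray(p,T,238,245,.066)))
p=robot.capture('top');T=w_from_c(p)
print(untray(ray(p,T,180+302/3.6,140+243/3.6,.066)))
p=robot.capture('scene');T=w_from_c(p)
for z in (.06,.076):
  print([untray(ray(p,T,190+u/3.6,150+v/3.6,z)).round(4) for u,v in [(467,388),(280,455)]])
im=cv2.imread('pics/s2.png')
for X in [[.008,0,0],[-.011,0,0],[-.076,0,0]]:
  W=o['tool_pos']+R.from_rotvec(o['ee_rot']).as_matrix()@np.array(X);u,v=proj(p,T,W);print(W,(u-190)*3.6,(v-150)*3.6)
E
```

```text
[ 0.01999387 -0.02655799  0.066     ]
[ 0.02585238 -0.02786898  0.066     ]
[array([-0.0316,  0.1274,  0.06  ]), array([0.1157, 0.1358, 0.06  ])]
[array([-0.025 ,  0.1388,  0.076 ]), array([0.1201, 0.1471, 0.076 ])]
[0.60626394 0.03090346 0.05920906] 331.58377348220966 285.795327620989
[0.60626665 0.03090398 0.07820906] 332.2377150388547 268.75608876981516
[0.60627593 0.03090577 0.14320906] 334.5740067770525 207.88117946230727
```

```bash
python3 - <<'E'
from h import *
im=cv2.imread('pics/s2.png')
cv2.imwrite('pics/s2y.png',cv2.resize(im[165:255,230:340],None,fx=6.5,fy=6.5,interpolation=cv2.INTER_LANCZOS4))
im=cv2.imread('pics/w2.png')
cv2.imwrite('pics/w2y.png',cv2.resize(im[140:310,180:400],None,fx=3.5,fy=3.5,interpolation=cv2.INTER_LANCZOS4))
E
```

```text
(no output)
```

View pics/s2y.png

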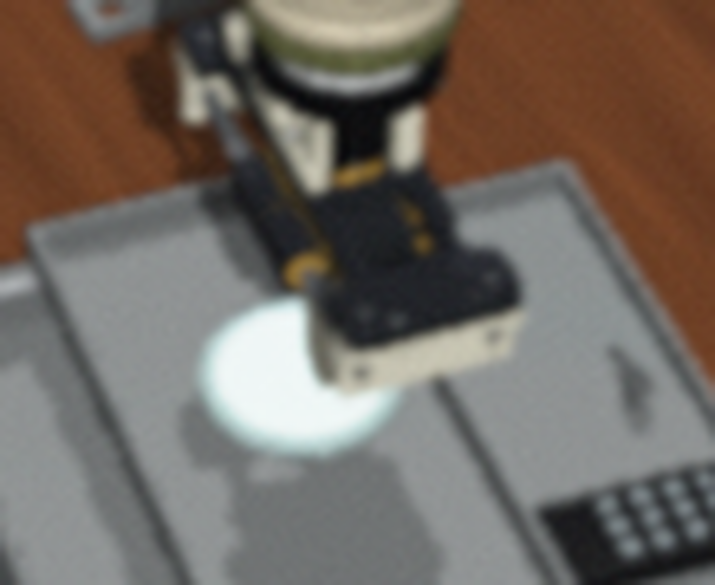

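View pics/w2y.png

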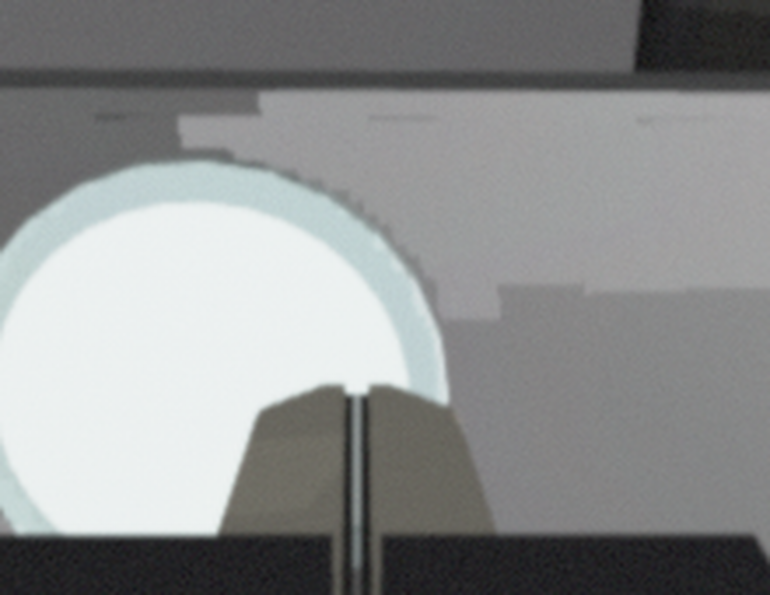

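>>> {"op": "play_rows", "data": {
  "dr": [
    [0.002,0,0],
    [0.002,0,0],
    [0.002,0,0],
    [0.002,0,0],
    [0.002,0,0],
    [0.002,0,0]
  ],
  "xyz": [
    [-50,0,0],
    [-50,-15,-50],
    [-50,-30,-98],
    [-20,-30,-98],
    [9,-30,-98],
    [9,-30,-98]
  ],
  "claw": [0,0,0,0,0,0]
}}

```text
clock: 6.5
tool_pos: [0.5044, 0.0132, 0.0571]
ee_rot: [0.098, 1.572, -0.099]
force: [0.6, 0.6, -0.0]
grip_width: 0.001
```

```bash
python3 - <<'E'
from h import *
go(tray(-.03,-.03,.058),TH)
o=robot.get_obs();print(untray(o['tool_pos']))
p=robot.capture('scene');save(p,'s3');im=cv2.imread('pics/s3.png')
cv2.imwrite('pics/s3y.png',cv2.resize(im[165:265,230:350],None,fx=6,fy=6,interpolation=cv2.INTER_LANCZOS4))
T=w_from_c(p)
for X in [[.008,0,0],[-.011,0,0],[-.076,0,0]]:
  W=o['tool_pos']+R.from_rotvec(o['ee_rot']).as_matrix()@np.array(X);u,v=proj(p,T,W);print(W,(u-230)*6,(v-165)*6)
p=robot.capture('wrist');save(p,'w3')
E
```

```text
now [0.5044 0.0132 0.0571] yaw -7.19 t 6.5 F [ 0.6  0.6 -0. ] w 0.001 j [-0.14  0.56 -0.    2.21  0.01  0.37  1.3 ]
shift mm [-1.1  0.  46.6] dr [ 0.0004 -0.003   0.0007]
[-0.07655396 -0.03005875  0.05706047]
[0.5043509  0.01319793 0.04906051] 482.87586072851616 301.1630061615969
[0.50440878 0.01320488 0.06806042] 485.4225922775054 273.0410437515883
[0.50460677 0.01322864 0.13306011] 494.5073892749393 172.72331699085697
```

View pics/s3y.png

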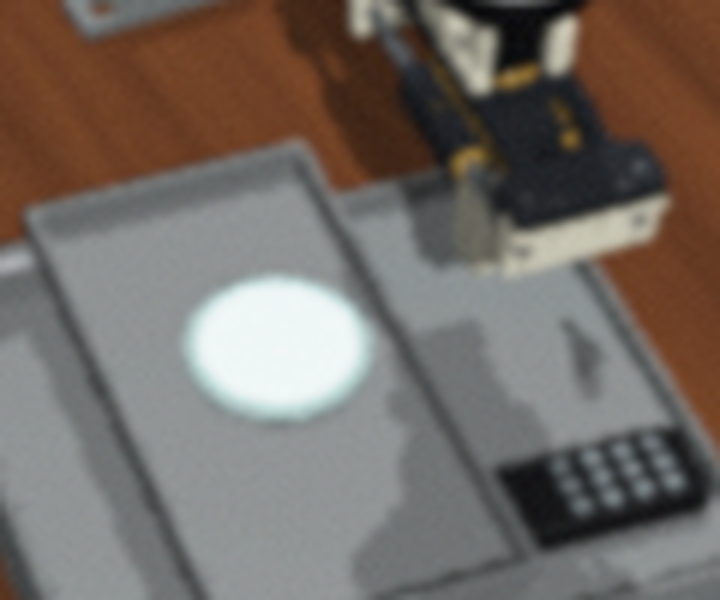

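View pics/w3.png

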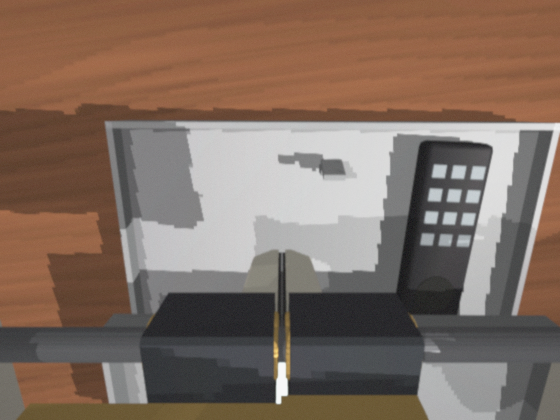

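>>> {"op": "play_rows", "data": {
  "dr": [
    [0,0,0],
    [0,0,0],
    [0,0,0],
    [0,0,0],
    [0,0,0],
    [0,0,0],
    [0,0,0],
    [0,0,0]
  ],
  "xyz": [
    [15,0,0],
    [15,0,10],
    [15,0,20],
    [15,0,30],
    [15,0,38],
    [15,0,46],
    [15,0,54],
    [15,0,62]
  ],
  "claw": [0,0,0,0,0,0,0,0]
}}

```text
clock: 7.6
tool_pos: [0.5672, 0.0053, 0.0432]
ee_rot: [0.099, 1.569, -0.099]
force: [-1.5, -0.5, 1.6]
grip_width: 0.0004
```

```bash
python3 - <<'E'
from h import *
go(tray(.02,-.03,.042),TH)
o=robot.get_obs();print(untray(o['tool_pos']))
p=robot.capture('wrist');save(p,'w4')
E
```

```text
now [0.5672 0.0053 0.0432] yaw -7.21 t 7.6 F [-1.5 -0.5  1.6] w 0.0004 j [-0.1   0.63 -0.01  2.08  0.01  0.43  1.33]
shift mm [ 1.2 -0.  33.2] dr [ 0.0002 -0.0004  0.0002]
[-0.01321867 -0.02999609  0.04322333]
```

View pics/w4.png

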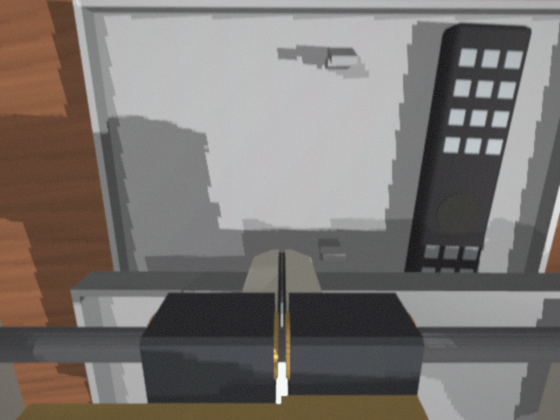

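>>> {"op": "play_rows", "data": {
  "dr": [
    [0,0,0],
    [0,0,0],
    [0,0,0],
    [0,0,0],
    [0,0,0],
    [0,0,0],
    [0,0,0]
  ],
  "xyz": [
    [0,0,8],
    [0,0,16],
    [0,0,24],
    [0,0,29],
    [0,0,33],
    [0,0,36],
    [0,0,38]
  ],
  "claw": [0,0,0,0,0,0,0]
}}

```text
clock: 8.52
tool_pos: [0.6021, 0.0008, 0.0431]
ee_rot: [0.098, 1.573, -0.099]
force: [-11.7, 1.2, 8.1]
grip_width: 0.0006
```

```bash
python3 - <<'E'
from h import *
go(tray(.02,-.03,.042),TH)
o=robot.get_obs();print(untray(o['tool_pos']))
E
```

```text
now [0.6021 0.0008 0.0431] yaw -7.2 t 8.53 F [-11.7   1.2   8.1] w 0.0006 j [-0.09  0.66 -0.01  2.    0.01  0.49  1.34]
shift mm [ 1.1  0.1 -1.9] dr [ 0.0003 -0.0049  0.0007]
[ 0.02192585 -0.03006836  0.04305775]
```

>>> {"op": "play_rows", "data": {
  "dr": [
    [0,0,0],
    [0,0,0],
    [0,0,0],
    [0,0,0],
    [0,0,0],
    [0,0,0]
  ],
  "xyz": [
    [0,5,-20],
    [-40,15,-35],
    [-90,30,-50],
    [-150,30,-50],
    [-157,30,-50],
    [-157,30,-50]
  ],
  "claw": [0,0,1,1,1,1]
}}

```text
clock: 9.28
tool_pos: [0.5593, 0.0369, 0.2008]
ee_rot: [0.099, 1.566, -0.098]
force: [-0.5, -0.1, -1.5]
grip_width: 0.0364
```

```bash
python3 - <<'E'
from h import *
go(tray(-.03,0,.2),TH)
o=robot.get_obs();print(untray(o['tool_pos']))
p=robot.capture('wrist');save(p,'w5');T=w_from_c(p,o)
im=cv2.imread('pics/w5.png')
cv2.imwrite('pics/w5z.png',cv2.resize(im[60:300,140:420],None,fx=2.8,fy=2.8,interpolation=cv2.INTER_CUBIC))
for X in [(-.15,.14,.032),(-.15,-.14,.032),(.03,.14,.076),(.03,-.14,.076),(-.12,0,.049),(-.01,0,.049)]:print(X,np.round(proj(p,T,tray(*X)),1))
E
```

```text
now [0.5593 0.0369 0.2008] yaw -7.19 t 9.28 F [-0.5 -0.1 -1.5] w 0.0364 j [-0.17  0.4   0.01  1.98 -0.    0.77  1.28]
shift mm [ 0.7 -0.4 -5. ] dr [ 0.0004  0.0021 -0.0007]
[-0.02500509  0.00037007  0.20075643]
(-0.15, 0.14, 0.032) [426.3  61.1]
(-0.15, -0.14, 0.032) [137.6  60.7]
(0.03, 0.14, 0.076) [421.7 250.6]
(0.03, -0.14, 0.076) [141.7 250.3]
(-0.12, 0, 0.049) [281.9  92.9]
(-0.01, 0, 0.049) [281.7 204.6]
```

View pics/w5.png

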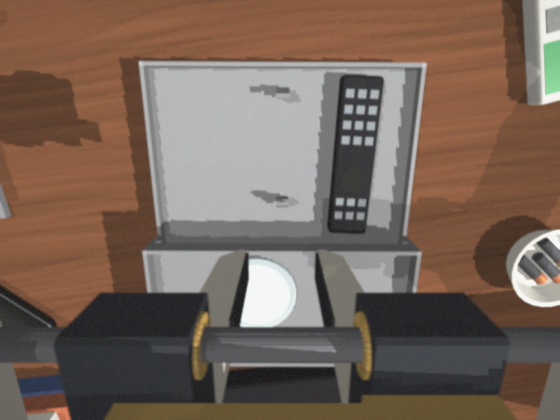

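View pics/w5z.png

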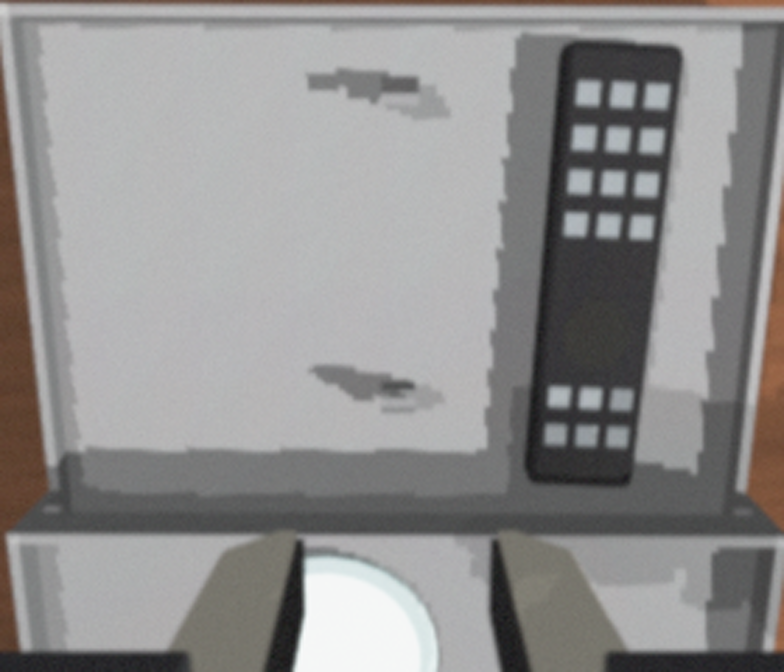

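```bash
python3 - <<'E'
from h import *
go([.53,-.305,.22],np.radians(-2))
E
```

```text
now [0.5587 0.0368 0.1997] yaw -7.2 t 9.32 F [ 0.5  0.4 -0.5] w 0.0403 j [-0.17  0.4   0.01  1.98 -0.    0.77  1.28]
shift mm [ -20.3 -342.7   14.4] dr [-0.0908 -0.0001 -0.    ]
```

>>> {"op": "play_rows", "data": {
  "dr": [
    [-0.09,0,0],
    [-0.09,0,0],
    [-0.09,0,0],
    [-0.09,0,0],
    [-0.09,0,0],
    [-0.09,0,0],
    [-0.09,0,0],
    [-0.09,0,0]
  ],
  "xyz": [
    [-20,-343,14],
    [-20,-343,14],
    [-20,-343,14],
    [-20,-343,14],
    [-20,-343,14],
    [-20,-343,14],
    [-20,-343,14],
    [-20,-343,14]
  ],
  "claw": [1,1,1,1,1,1,1,1]
}}

```text
clock: 10.32
tool_pos: [0.5294, -0.3041, 0.2186]
ee_rot: [0.029, 1.573, -0.026]
force: [0.9, 1.1, 0.2]
grip_width: 0.093
```

```bash
python3 - <<'E'
from h import *
go([.4946,-.3048,.1],np.radians(-2))
o=robot.get_obs()
p=robot.capture('wrist');save(p,'w6');T=w_from_c(p,o)
im=cv2.imread('pics/w6.png')
cv2.imwrite('pics/w6z.png',cv2.resize(im[60:300,140:420],None,fx=2.8,fy=2.8,interpolation=cv2.INTER_CUBIC))
print(np.round(proj(p,T,[.4946,-.3048,.008]),1),np.round(proj(p,T,[.4946,-.3048,.055]),1))
m=robot.silhouettes('divider_mid',p)
for q in m[:2]: print(q['confidence'],np.argwhere(q['mask']).min(0),np.argwhere(q['mask']).max(0))
E
```

```text
now [ 0.5294 -0.3041  0.2186] yaw -2.02 t 10.32 F [0.9 1.1 0.2] w 0.093 j [ 0.41  0.44  0.03  1.85 -0.02  0.86  1.98]
shift mm [118.7  -2.1 -34.5] dr [-0.0003 -0.0022 -0.0016]
[280.2 150.6] [280.1 155.9]
0.85 [ 89 267] [204 294]
```

View pics/w6z.png

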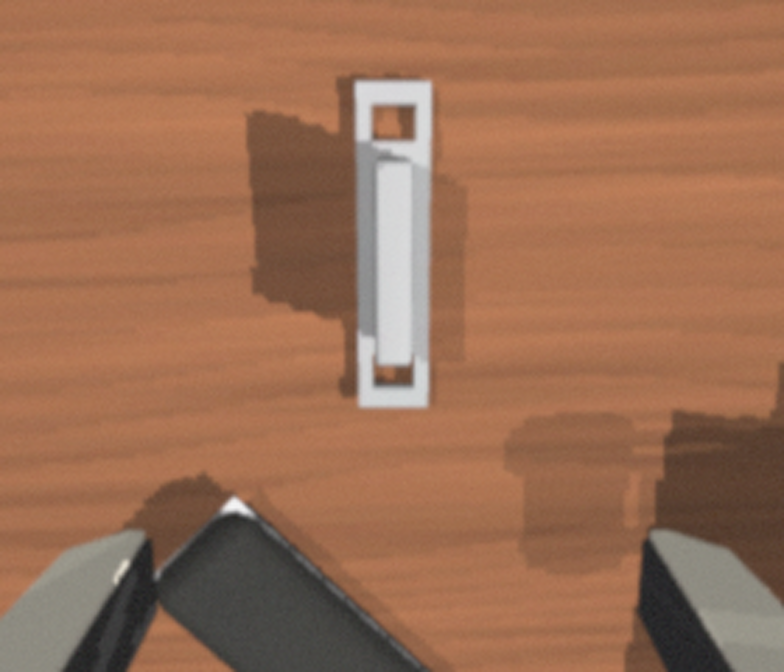

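```bash
python3 - <<'E'
from h import *
o=robot.get_obs()
p=robot.capture('wrist');T=w_from_c(p,o)
f=lambda u,v,z:ray(p,T,140+(u+.5)/2.8-.5,60+(v+.5)/2.8-.5,z)
for z,c in ((.008,[(354,80),(432,80),(358,407),(429,407)]),(.055,[(377,160),(411,160),(376,366),(413,366)])):
  q=np.array([f(u,v,z) for u,v in c]);m=q.mean(0);a=(q[2]+q[3]-q[0]-q[1])/2;print(m.round(4),np.degrees(np.arctan2(a[1],a[0])).round(2),np.linalg.norm(a).round(4),np.linalg.norm(q[0]-q[1]).round(4))
E
```

```text
[ 0.4941 -0.3045  0.008 ] -1.86 0.1347 0.0309
[ 0.4942 -0.304   0.055 ] -1.79 0.0757 0.0122
```

>>> {"op": "play_rows", "data": {
  "dr": [
    [0.004,0,0],
    [0.004,0,0],
    [0.004,0,0],
    [0.004,0,0],
    [0.004,0,0],
    [0.004,0,0],
    [0.004,0,0]
  ],
  "xyz": [
    [30,-1,-15],
    [80,-1,-35],
    [130,-1,-35],
    [170,-1,-35],
    [190,-1,-35],
    [198,-1,-35],
    [198,-1,-35]
  ],
  "claw": [1,1,1,1,1,1,1]
}}

```text
clock: 11.35
tool_pos: [0.495, -0.3045, 0.0223]
ee_rot: [0.031, 1.571, -0.03]
force: [-0.5, 0.3, 1.0]
grip_width: 0.0929
```

```bash
python3 - <<'E'
from h import *
go([.4942,-.3043,.01],np.radians(-1.8))
o=robot.get_obs()
p=robot.capture('wrist');save(p,'w7');T=w_from_c(p,o)
p=robot.capture('scene');save(p,'s7');T=w_from_c(p)
u,v=proj(p,T,[.494,-.304,.03]);u,v=int(u),int(v)
im=cv2.imread('pics/s7.png')
cv2.imwrite('pics/s7y.png',cv2.resize(im[max(v-60,0):v+40,u-60:u+60],None,fx=6,fy=6,interpolation=cv2.INTER_LANCZOS4))
E
```

```text
now [ 0.495  -0.3045  0.0223] yaw -2.22 t 11.35 F [-0.5  0.3  1. ] w 0.0929 j [ 0.45  0.67  0.01  2.06 -0.02  0.41  2.  ]
shift mm [12.3  0.2 -0.8] dr [-0.0074 -0.0001 -0.0002]
```

View pics/w7.png

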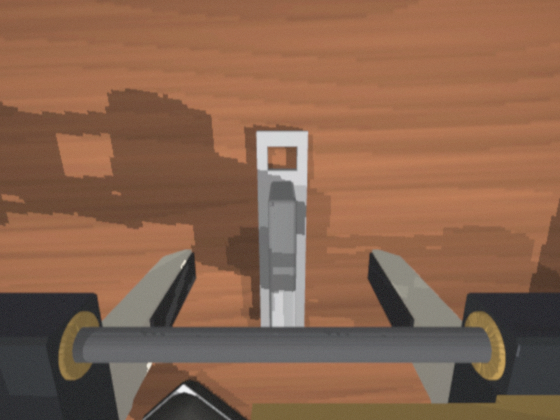

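View pics/s7y.png

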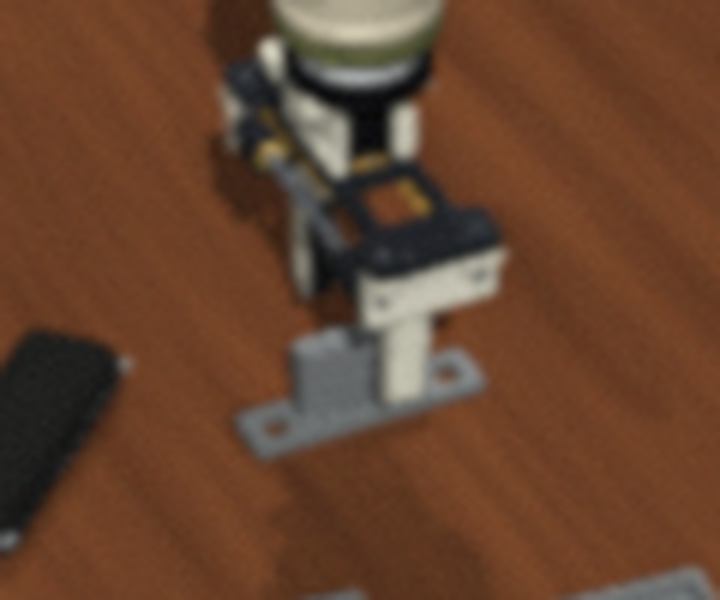

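```bash
python3 - <<'E'
from h import *
o=robot.get_obs();Rm=R.from_rotvec(o['ee_rot']).as_matrix()
p=robot.capture('scene');T=w_from_c(p)
u0,v0=map(int,proj(p,T,[.494,-.304,.03]))
for x in (.008,0,-.01,-.02,-.03):
  for y in (.0465,.064):
    u,v=proj(p,T,o['tool_pos']+Rm@[x,y,0]);print(x,y,round((u-u0+60)*6),round((v-max(v0-60,0))*6))
E
```

```text
0.008 0.0465 398 433
0.008 0.064 413 453
0 0.0465 398 422
0 0.064 413 441
-0.01 0.0465 398 407
-0.01 0.064 413 427
-0.02 0.0465 398 393
-0.02 0.064 413 412
-0.03 0.0465 399 378
-0.03 0.064 413 398
```

>>> {"op": "play_rows", "data": {
  "dr": [
    [-0.004,0,0],
    [-0.004,0,0],
    [-0.004,0,0],
    [-0.004,0,0]
  ],
  "xyz": [
    [8,0,0],
    [14,0,0],
    [19,0,0],
    [19,0,0]
  ],
  "claw": [1,1,1,1]
}}

```text
clock: 12.0
tool_pos: [0.4943, -0.3049, 0.0027]
ee_rot: [0.028, 1.571, -0.028]
force: [-0.7, -0.2, -0.1]
grip_width: 0.0928
```

```bash
python3 - <<'E'
from h import *
go([.4942,-.3043,.002],np.radians(-1.8))
E
```

```text
now [ 0.4943 -0.3049  0.0027] yaw -2.05 t 12.0 F [-0.7 -0.2 -0.1] w 0.0928 j [ 0.45  0.7   0.01  2.07 -0.02  0.37  2.01]
shift mm [ 0.7  0.6 -0.2] dr [-0.0044 -0.0009 -0.0004]
```

Tips clear. Close.

>>> {"op": "play_rows", "data": {
  "dr": [
    [-0.004,0,0],
    [-0.004,0,0],
    [-0.004,0,0],
    [-0.004,0,0],
    [-0.004,0,0],
    [-0.004,0,0],
    [-0.004,0,0],
    [-0.004,0,0]
  ],
  "xyz": [
    [0,0.5,0],
    [0,0.5,0],
    [0,0.5,0],
    [0,0.5,0],
    [0,0.5,0],
    [0,0.5,0],
    [0,0.5,0],
    [0,0.5,0]
  ],
  "claw": [0,0,0,0,0,0,0,0]
}}

```text
clock: 13.0
tool_pos: [0.4947, -0.3046, 0.0032]
ee_rot: [0.025, 1.571, -0.025]
force: [0.8, 0.3, -0.4]
grip_width: 0.0178
```

```bash
python3 - <<'E'
from h import *
go([.4942,-.3043,.15],np.radians(-1.8))
o=robot.get_obs()
p=robot.capture('scene');save(p,'s8');T=w_from_c(p)
u,v=proj(p,T,[.494,-.304,.03]);u,v=int(u),int(v)
im=cv2.imread('pics/s8.png')
cv2.imwrite('pics/s8y.png',cv2.resize(im[max(v-60,0):v+40,u-60:u+60],None,fx=6,fy=6,interpolation=cv2.INTER_LANCZOS4))
E
```

```text
now [ 0.4947 -0.3046  0.0032] yaw -1.82 t 13.0 F [ 0.8  0.3 -0.4] w 0.0178 j [ 0.45  0.7   0.01  2.07 -0.01  0.37  2.01]
shift mm [-146.8    0.3   -0.5] dr [-0.0004  0.      0.    ]
```

View pics/s8y.png

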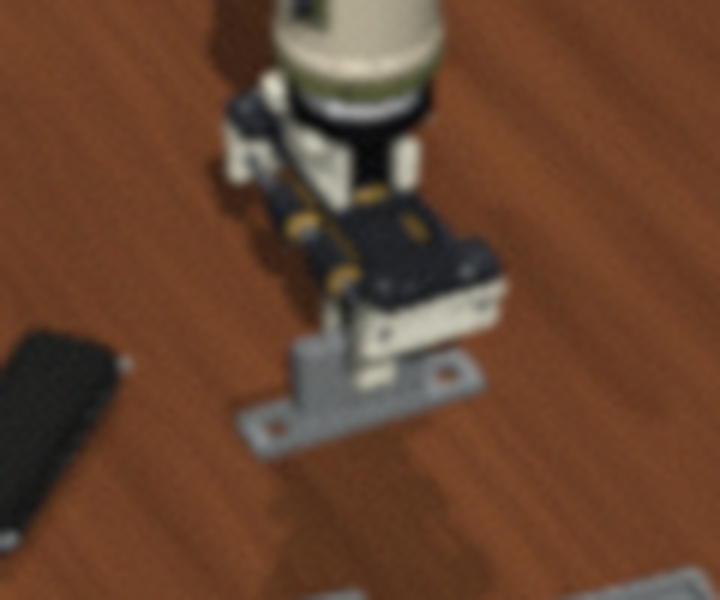

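>>> {"op": "play_rows", "data": {
  "dr": [
    [0,0,0],
    [0,0,0],
    [0,0,0],
    [0,0,0],
    [0,0,0],
    [0,0,0],
    [0,0,0]
  ],
  "xyz": [
    [0,0,0],
    [0,0,0],
    [0,0,0],
    [-15,0,0],
    [-50,0,0],
    [-100,0,0],
    [-100,0,0]
  ],
  "claw": [0,0,0,0,0,0,0]
}}

```text
clock: 13.92
tool_pos: [0.4966, -0.3058, 0.1077]
ee_rot: [0.023, 1.564, -0.028]
force: [0.1, 0.8, -0.8]
grip_width: 0.0139
```

```bash
python3 - <<'E'
from h import *
go(tray(-.065,0.0005,.1),TH)
o=robot.get_obs()
p=robot.capture('scene');save(p,'s9');im=cv2.imread('pics/s9.png')
cv2.imwrite('pics/s9y.png',im[60:260,150:400])
E
```

```text
now [ 0.4966 -0.3058  0.1077] yaw -1.84 t 13.93 F [ 0.1  0.8 -0.8] w 0.0139 j [ 0.44  0.54  0.02  2.02 -0.02  0.58  2.01]
shift mm [  6.7 348.5  11.8] dr [0.0938 0.0065 0.0027]
```

View pics/s9y.png

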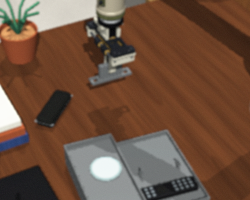

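>>> {"op": "play_rows", "data": {
  "dr": [
    [0.02,0,0],
    [0.04,0,0],
    [0.06,0,0],
    [0.08,0,0],
    [0.094,0,0],
    [0.094,0,0],
    [0.094,0,0],
    [0.094,0,0],
    [0.094,0,0],
    [0.094,0,0]
  ],
  "xyz": [
    [0,30,1],
    [0,80,3],
    [0,135,5],
    [0,190,7],
    [0,245,8],
    [0,290,10],
    [0,325,11],
    [0,343,12],
    [0,348.5,12],
    [0,348.5,12]
  ],
  "claw": [0,0,0,0,0,0,0,0,0,0]
}}

```text
clock: 15.22
tool_pos: [0.5176, 0.0423, 0.1031]
ee_rot: [0.099, 1.569, -0.1]
force: [0.6, -0.6, -0.9]
grip_width: 0.0141
```

```bash
python3 - <<'E'
from h import *
go(tray(-.065,0.0005,.06),TH)
o=robot.get_obs()
p=robot.capture('wrist');save(p,'w10');T=w_from_c(p,o)
im=cv2.imread('pics/w10.png')
cv2.imwrite('pics/w10z.png',cv2.resize(im[60:300,140:420],None,fx=2.8,fy=2.8,interpolation=cv2.INTER_CUBIC))
p=robot.capture('top');save(p,'t10')
p=robot.capture('scene');save(p,'s10');im=cv2.imread('pics/s10.png')
cv2.imwrite('pics/s10y.png',cv2.resize(im[150:310,220:380],None,fx=3.6,fy=3.6,interpolation=cv2.INTER_CUBIC))
E
```

```text
now [0.5176 0.0423 0.1031] yaw -7.26 t 15.22 F [ 0.6 -0.6 -0.9] w 0.0141 j [-0.26  0.49  0.1   2.16 -0.1   0.49  1.36]
shift mm [43.1  0.   2.1] dr [-0.0007 -0.0003  0.0006]
```

View pics/w10z.png

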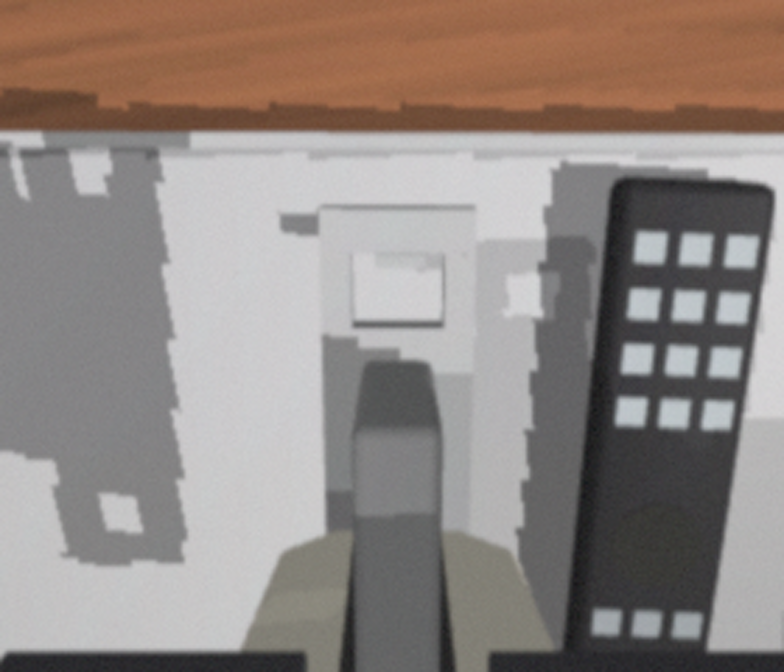

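View pics/s10y.png

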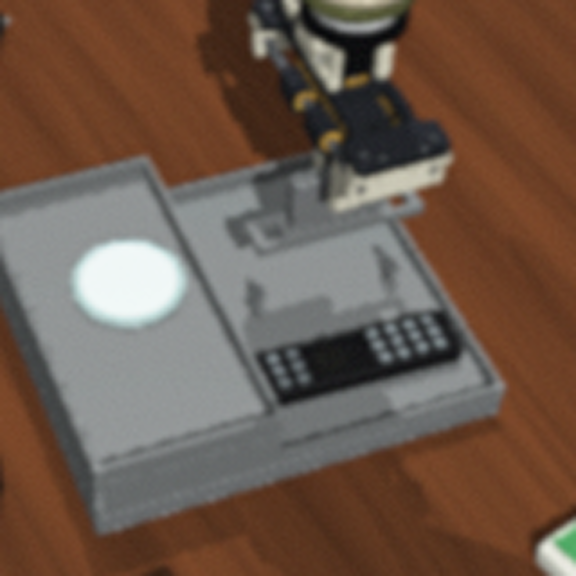

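```bash
python3 - <<'E'
from h import *
o=robot.get_obs();p=robot.capture('wrist');T=w_from_c(p,o)
f=lambda u,v,z:untray(ray(p,T,140+(u+.5)/2.8-.5,60+(v+.5)/2.8-.5,z)).round(4)
print('tcp',untray(o['tool_pos']).round(4))
for c in [(320,207),(476,207),(352,254),(443,254),(352,322),(443,322)]: print(c,f(*c,.108))
for c in [(362,365),(430,365),(355,430),(436,430)]: print(c,f(*c,.155))
for z in (.03,.049): print('hook?',f(375,262,z),f(440,262,z))
print('rim',f(400,131,.032))
E
```

```text
tcp [-6.700e-02  1.000e-04  1.033e-01]
(320, 207) [-0.1353 -0.0151  0.108 ]
(476, 207) [-0.1353  0.0144  0.108 ]
(352, 254) [-0.1265 -0.0092  0.108 ]
(443, 254) [-0.1265  0.0082  0.108 ]
(352, 322) [-0.1133 -0.0094  0.108 ]
(443, 322) [-0.1133  0.0084  0.108 ]
(362, 365) [-0.1158 -0.0057  0.155 ]
(430, 365) [-0.1158  0.0043  0.155 ]
(355, 430) [-0.1057 -0.0069  0.155 ]
(436, 430) [-0.1057  0.0053  0.155 ]
hook? [-0.1152 -0.0067  0.03  ] [-0.1152  0.0111  0.03  ]
hook? [-0.1176 -0.0062  0.049 ] [-0.1176  0.0103  0.049 ]
rim [-0.1495  0.0002  0.032 ]
```

```bash
python3 - <<'E'
from h import *
im=cv2.imread('pics/w5.png')
a=cv2.resize(im[75:110,240:320],None,fx=9,fy=9,interpolation=cv2.INTER_CUBIC)
b=cv2.resize(im[180:215,240:320],None,fx=9,fy=9,interpolation=cv2.INTER_CUBIC)
cv2.imwrite('pics/hk.png',np.vstack([a,b]))
E
```

```text
(no output)
```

View pics/hk.png

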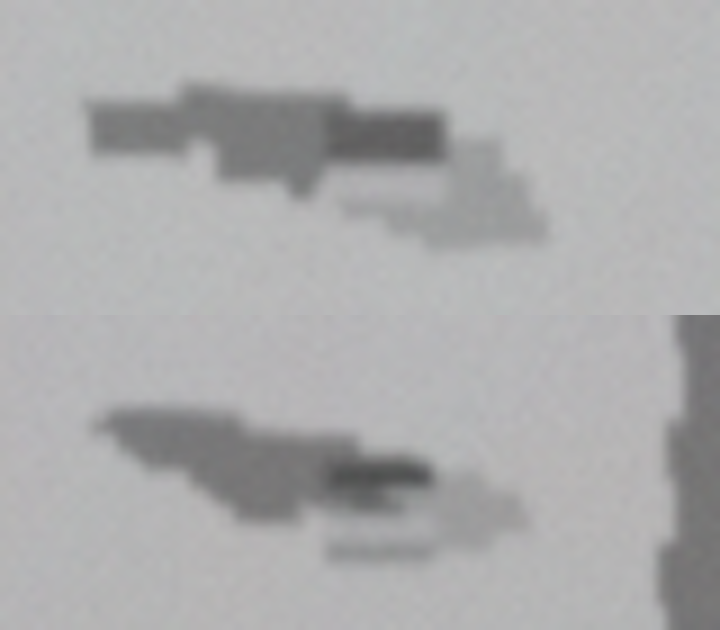

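>>> {"op": "play_rows", "data": {
  "dr": [
    [0,0,0],
    [0,0,0],
    [0,0,0],
    [0,0,0],
    [0,0,0]
  ],
  "xyz": [
    [15,1,3.3],
    [35,1,3.3],
    [46,1,3.3],
    [50,1,3.3],
    [50,1,3.3]
  ],
  "claw": [0,0,0,0,0]
}}

```text
clock: 16.05
tool_pos: [0.5211, 0.0438, 0.053]
ee_rot: [0.099, 1.569, -0.099]
force: [-0.6, -0.4, -0.6]
grip_width: 0.0139
```

```bash
python3 - <<'E'
from h import *
go(tray(-.0637,0.001,.023),TH)
o=robot.get_obs();p=robot.capture('wrist');save(p,'w11')
im=cv2.imread('pics/w11.png')
cv2.imwrite('pics/w11z.png',cv2.resize(im[60:300,140:420],None,fx=2.8,fy=2.8,interpolation=cv2.INTER_CUBIC))
p=robot.capture('scene');save(p,'s11');im=cv2.imread('pics/s11.png')
cv2.imwrite('pics/s11y.png',cv2.resize(im[180:270,270:380],None,fx=6,fy=6,interpolation=cv2.INTER_CUBIC))
E
```

```text
now [0.5211 0.0438 0.053 ] yaw -7.22 t 16.05 F [-0.6 -0.4 -0.6] w 0.0139 j [-0.25  0.58  0.08  2.18 -0.11  0.38  1.37]
shift mm [30.  -1.4  0.1] dr [ 0.0001 -0.0004  0.0002]
```

View pics/w11z.png

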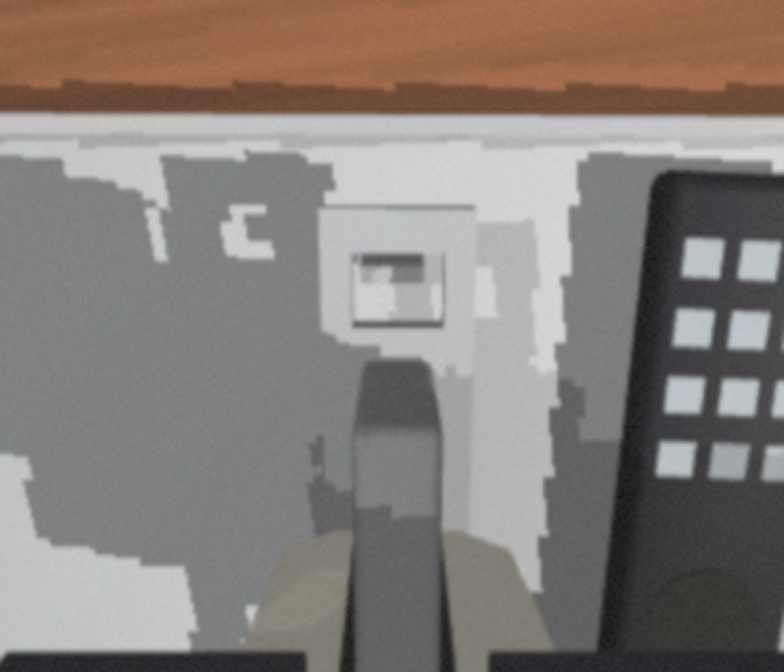

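View pics/s11y.png

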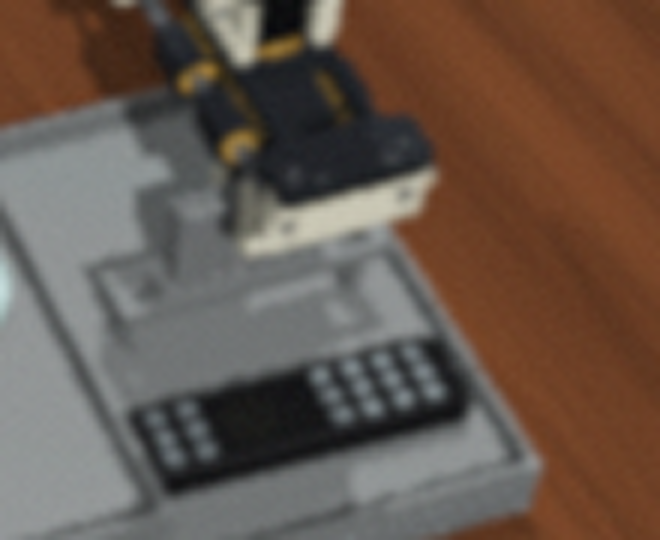

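>>> {"op": "play_rows", "data": {
  "dr": [
    [0,0,0],
    [0,0,0],
    [0,0,0],
    [0,0,0],
    [0,0,0],
    [0,0,0]
  ],
  "xyz": [
    [0,-1.2,0],
    [0,-1.2,0],
    [5,-1.2,0],
    [10,-1.2,0],
    [14,-1.2,0],
    [14,-1.2,0]
  ],
  "claw": [0,0,0,0,0,0]
}}

```text
clock: 16.9
tool_pos: [0.5212, 0.0429, 0.0389]
ee_rot: [0.099, 1.568, -0.099]
force: [0.6, -0.2, -1.3]
grip_width: 0.014
```

```bash
python3 - <<'E'
from h import *
go(tray(-.0637,0.001,.023),TH)
o=robot.get_obs();print(o['wrist_torque']);p=robot.capture('wrist');save(p,'w12')
im=cv2.imread('pics/w12.png')
cv2.imwrite('pics/w12z.png',cv2.resize(im[60:300,140:420],None,fx=2.8,fy=2.8,interpolation=cv2.INTER_CUBIC))
E
```

```text
now [0.5212 0.0429 0.0389] yaw -7.2 t 16.9 F [ 0.6 -0.2 -1.3] w 0.014 j [-0.24  0.61  0.07  2.19 -0.12  0.35  1.37]
shift mm [15.9 -0.5 -0.2] dr [ 0.0003  0.0002 -0.0001]
[ 0.1373132  -0.30933022  0.03313375]
```

View pics/w12z.png

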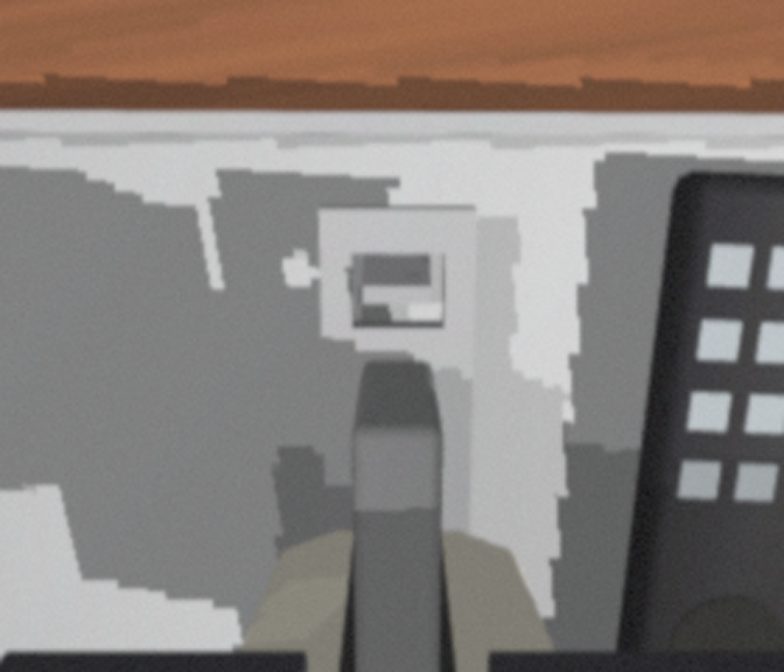

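>>> {"op": "play_rows", "data": {
  "dr": [
    [0,0,0],
    [0,0,0],
    [0,0,0],
    [0,0,0],
    [0,0,0],
    [0,0,0],
    [0,0,0]
  ],
  "xyz": [
    [3,-0.2,0],
    [6,-0.2,0],
    [9,-0.2,0],
    [12,-0.2,0],
    [15,-0.2,0],
    [17,-0.2,0],
    [17,-0.2,0]
  ],
  "claw": [0,0,0,0,0,0,0]
}}

```text
clock: 17.82
tool_pos: [0.5214, 0.0426, 0.0231]
ee_rot: [0.099, 1.568, -0.099]
force: [0.0, 0.3, 15.3]
grip_width: 0.0138
```

```bash
python3 - <<'E'
from h import *
go(tray(-.0637,0.001,.023),TH)
o=robot.get_obs();print(o['wrist_torque']);p=robot.capture('wrist');save(p,'w13')
im=cv2.imread('pics/w13.png')
cv2.imwrite('pics/w13z.png',cv2.resize(im[60:300,140:420],None,fx=2.8,fy=2.8,interpolation=cv2.INTER_CUBIC))
p=robot.capture('scene');save(p,'s13');im=cv2.imread('pics/s13.png')
cv2.imwrite('pics/s13y.png',cv2.resize(im[180:270,270:380],None,fx=6,fy=6,interpolation=cv2.INTER_CUBIC))
E
```

```text
now [0.5214 0.0426 0.0231] yaw -7.22 t 17.82 F [ 0.   0.3 15.3] w 0.0138 j [-0.23  0.63  0.06  2.2  -0.12  0.31  1.37]
shift mm [ 0.1 -0.2 -0.3] dr [ 0.0001  0.001  -0.0004]
[-0.02356511  0.30459338  0.0483137 ]
```

View pics/w13z.png

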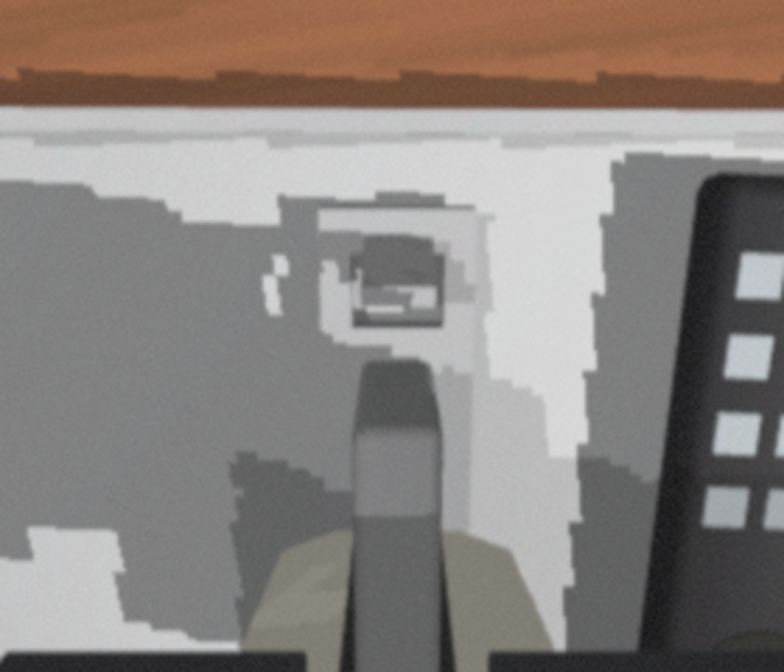

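View pics/s13y.png

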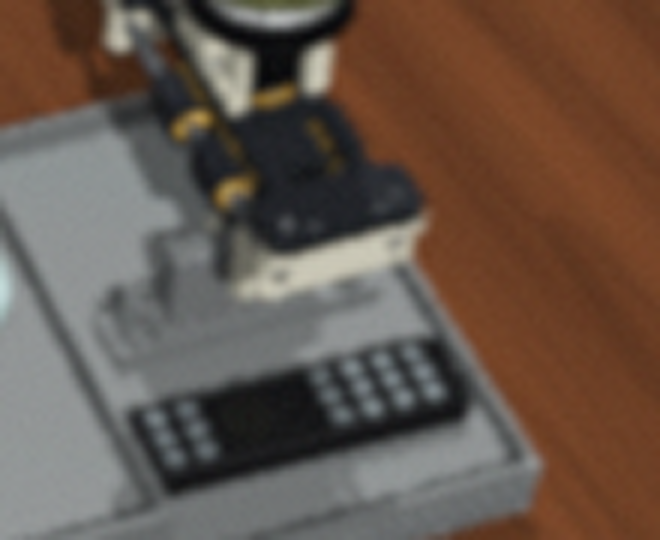

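>>> {"op": "play_rows", "data": {
  "dr": [
    [0,0,0],
    [0,0,0],
    [0,0,0],
    [0,0,0]
  ],
  "xyz": [
    [1,0,0],
    [2,0,0],
    [3,0,0],
    [3,0,0]
  ],
  "claw": [0,0,0,0]
}}

```text
clock: 18.42
tool_pos: [0.5219, 0.0425, 0.0219]
ee_rot: [0.1, 1.566, -0.098]
force: [-5.1, -0.5, 42.2]
grip_width: 0.0138
```

```bash
python3 - <<'E'
from h import *
go(tray(-.0637,0.001,.023),TH)
o=robot.get_obs();p=robot.capture('wrist');save(p,'w14')
im=cv2.imread('pics/w14.png')
cv2.imwrite('pics/w14z.png',cv2.resize(im[60:300,140:420],None,fx=2.8,fy=2.8,interpolation=cv2.INTER_CUBIC))
E
```

```text
now [0.5219 0.0425 0.0219] yaw -7.23 t 18.43 F [-5.1 -0.5 42.2] w 0.0138 j [-0.23  0.64  0.06  2.2  -0.12  0.31  1.38]
shift mm [-1.1 -0.2 -0.8] dr [-0.0002  0.0029 -0.0011]
```

View pics/w14z.png

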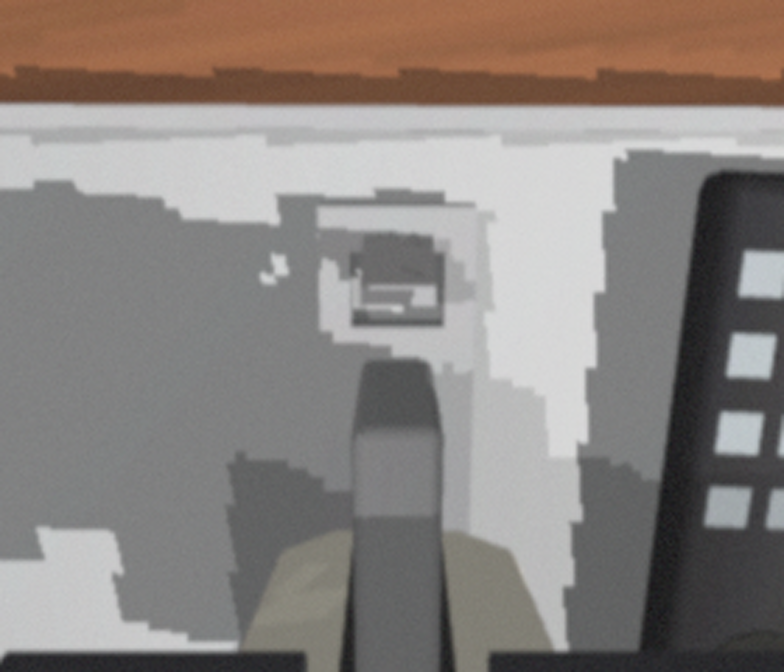

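>>> {"op": "play_rows", "data": {
  "dr": [
    [0,0,0],
    [0,0,0],
    [0,0,0],
    [0,0,0],
    [0,0,0],
    [0,0,0],
    [0,0,0],
    [0,0,0],
    [0,0,0]
  ],
  "xyz": [
    [-3,0,0],
    [-3.5,0,0],
    [-3.5,0,0],
    [-3.5,0,0],
    [-20,0,0],
    [-70,0,0],
    [-130,0,15],
    [-180,0,35],
    [-180,0,35]
  ],
  "claw": [0,0.3,0.35,0.4,0.4,0.4,0.8,1,1]
}}

```text
clock: 19.6
tool_pos: [0.5589, 0.0381, 0.2041]
ee_rot: [0.101, 1.56, -0.098]
force: [0.1, -0.0, 0.1]
grip_width: 0.0626
```

```bash
python3 - <<'E'
from h import *
o=robot.get_obs();print(untray(o['tool_pos']))
p=robot.capture('wrist');save(p,'w15');T=w_from_c(p,o)
im=cv2.imread('pics/w15.png')
cv2.imwrite('pics/w15z.png',cv2.resize(im[50:290,140:420],None,fx=2.8,fy=2.8,interpolation=cv2.INTER_CUBIC))
for X in [(-.132,.015,.028),(-.132,-.015,.028),(.002,.015,.028),(.002,-.015,.028),(-.103,.007,.075),(-.103,-.007,.075),(-.027,.007,.075),(-.027,-.007,.075)]:
  u,v=proj(p,T,tray(*X));print(X,round((u-140)*2.8),round((v-50)*2.8))
p=robot.capture('top');T=w_from_c(p);save(p,'t15')
r=robot.silhouettes('ac_mid',p)
for q in r[:2]:
  c,wh,a=cv2.minAreaRect(np.argwhere(q['mask'])[:,::-1].astype(np.float32))
  box=cv2.boxPoints((c,wh,a));W=np.array([ray(p,T,u,v,.022) for u,v in box]);print(q['confidence'],c,wh,a,W.round(4),W.mean(0))
E
```

```text
[-0.02561354  0.0014782   0.20407921]
(-0.132, 0.015, 0.028) 435 86
(-0.132, -0.015, 0.028) 351 86
(0.002, 0.015, 0.028) 431 444
(0.002, -0.015, 0.028) 356 444
(-0.103, 0.007, 0.075) 415 173
(-0.103, -0.007, 0.075) 371 173
(-0.027, 0.007, 0.075) 413 403
(-0.027, -0.007, 0.075) 373 403
0.92 (152.5088653564453, 271.32757568359375) (48.910194396972656, 17.62810707092285) 83.48019409179688 [[0.5041 0.3581 0.022 ]
 [0.5086 0.308  0.022 ]
 [0.3708 0.2913 0.022 ]
 [0.3664 0.3408 0.022 ]] [0.43746008 0.32453422 0.022     ]
```

View pics/w15z.png

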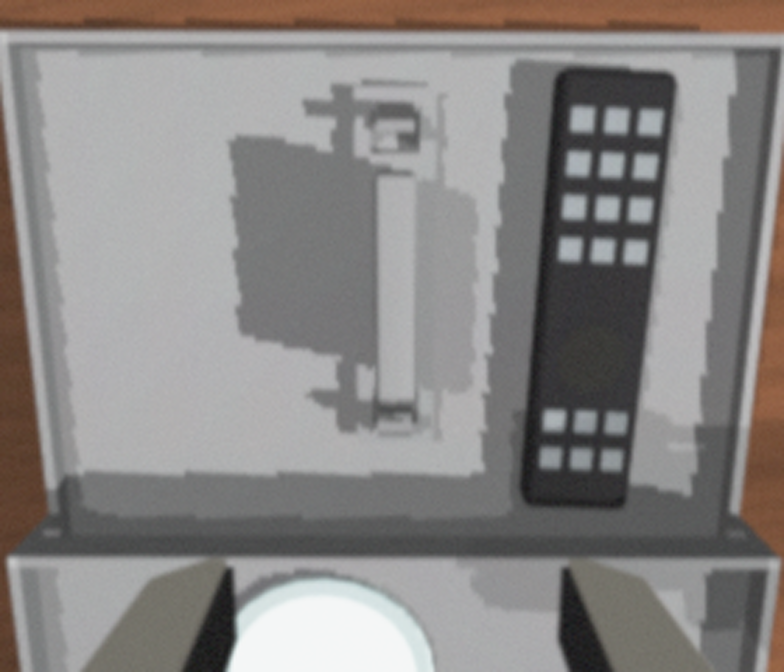

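```bash
python3 - <<'E'
from h import *
go([.475,.329,.205],np.radians(7))
p=robot.capture('scene');save(p,'s15');im=cv2.imread('pics/s15.png')
cv2.imwrite('pics/s15y.png',cv2.resize(im[180:270,250:380],None,fx=6,fy=6,interpolation=cv2.INTER_CUBIC))
E
```

```text
now [0.5545 0.0382 0.1989] yaw -7.2 t 19.75 F [-0.1  0.7 -0.8] w 0.0748 j [-0.27  0.4   0.14  1.99 -0.08  0.76  1.36]
shift mm [  -6.   278.6 -115.4] dr [-0.2478 -0.0011  0.    ]
```

View pics/s15y.png

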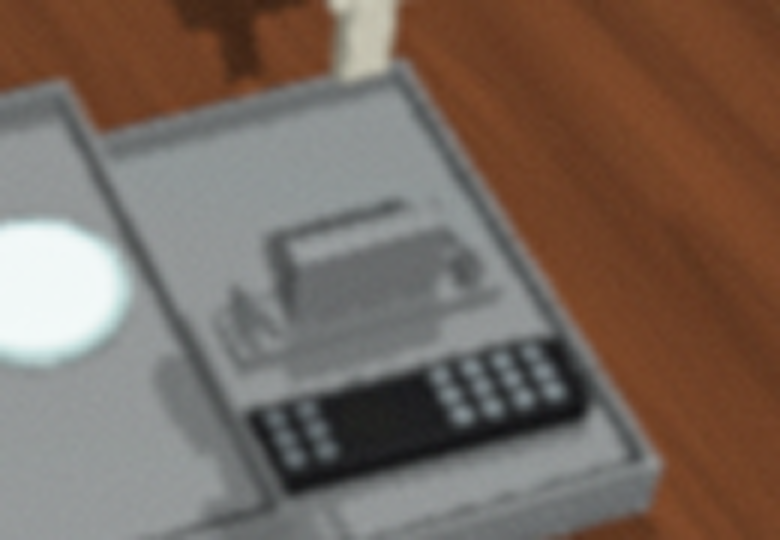

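>>> {"op": "play_rows", "data": {
  "dr": [
    [-0.1,0,0],
    [-0.2,0,0],
    [-0.248,0,0],
    [-0.248,0,0],
    [-0.248,0,0],
    [-0.248,0,0],
    [-0.248,0,0],
    [-0.248,0,0]
  ],
  "xyz": [
    [-5,279,-115],
    [-5,279,-115],
    [-5,279,-115],
    [-5,279,-115],
    [-5,279,-115],
    [-5,279,-115],
    [-5,279,-115],
    [-5,279,-115]
  ],
  "claw": [1,1,1,1,1,1,1,1]
}}

```text
clock: 20.8
tool_pos: [0.4769, 0.3275, 0.2037]
ee_rot: [-0.095, 1.57, 0.093]
force: [0.3, 0.4, -0.0]
grip_width: 0.0929
```

```bash
python3 - <<'E'
from h import *
o=robot.get_obs()
p=robot.capture('wrist');save(p,'w16');T=w_from_c(p,o)
r=robot.silhouettes('ac_mid',p)
im=cv2.imread('pics/w16.png')
for q in r[:1]:
  c,wh,a=cv2.minAreaRect(np.argwhere(q['mask'])[:,::-1].astype(np.float32))
  box=cv2.boxPoints((c,wh,a));W=np.array([ray(p,T,u,v,.018) for u,v in box]);print(q['confidence'],c,wh,a,'\n',W.round(4),W.mean(0))
  cv2.polylines(im,[box.astype(int)],True,(0,0,255),1)
  for i in range(2): d=W[i+1]-W[i];print(np.linalg.norm(d).round(4),np.degrees(np.arctan2(d[1],d[0])).round(2))
cv2.imwrite('pics/w16b.png',im)
E
```

```text
0.95 (284.5, 145.0) (130.0, 43.0) 90.0 
 [[0.3704 0.2944 0.018 ]
 [0.365  0.3385 0.018 ]
 [0.5036 0.3583 0.018 ]
 [0.5096 0.3091 0.018 ]] [0.43717138 0.32507278 0.018     ]
0.0444 96.91
0.14 8.11
```

View pics/w16b.png

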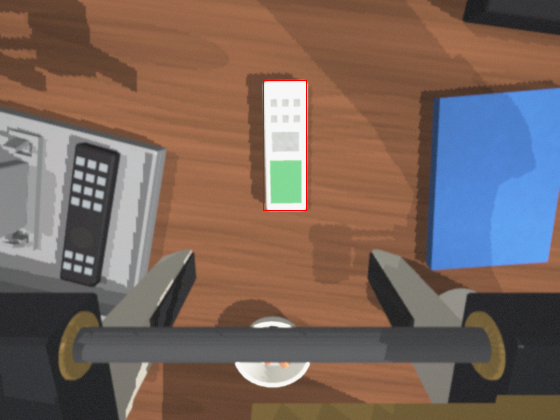

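```bash
python3 - <<'E'
from h import *
go([.4372,.325,-.013],np.radians(7.2))
E
```

```text
now [0.4771 0.3279 0.2041] yaw 6.88 t 20.9 F [-1.  -0.   0.4] w 0.0928 j [-0.73  0.41  0.04  1.93 -0.02  0.79  1.01]
shift mm [217.1   2.  -39.9] dr [-0.0056 -0.0002  0.0006]
```

>>> {"op": "play_rows", "data": {
  "dr": [
    [-0.006,0,0],
    [-0.006,0,0],
    [-0.006,0,0],
    [-0.006,0,0],
    [-0.006,0,0],
    [-0.006,0,0],
    [-0.006,0,0],
    [-0.006,0,0]
  ],
  "xyz": [
    [40,2,-20],
    [90,2,-40],
    [140,2,-40],
    [180,2,-40],
    [200,2,-40],
    [209,2,-40],
    [214,2,-40],
    [214,2,-40]
  ],
  "claw": [1,1,1,1,1,1,1,1]
}}

```text
clock: 21.9
tool_pos: [0.437, 0.3265, -0.0093]
ee_rot: [-0.1, 1.568, 0.101]
force: [-0.1, 0.3, -0.5]
grip_width: 0.0932
```

```bash
python3 - <<'E'
from h import *
go([.4372,.325,-.013],np.radians(7.2))
o=robot.get_obs();p=robot.capture('wrist');save(p,'w17')
p=robot.capture('scene');save(p,'s17');im=cv2.imread('pics/s17.png')
cv2.imwrite('pics/s17y.png',cv2.resize(im[220:330,340:470],None,fx=5,fy=5,interpolation=cv2.INTER_CUBIC))
E
```

```text
now [ 0.437   0.3265 -0.0093] yaw 7.32 t 21.9 F [-0.1  0.3 -0.5] w 0.0932 j [-0.75  0.7   0.01  2.15 -0.02  0.28  0.98]
shift mm [ 3.7 -1.5 -0. ] dr [ 0.0022  0.0006 -0.0003]
```

View pics/w17.png

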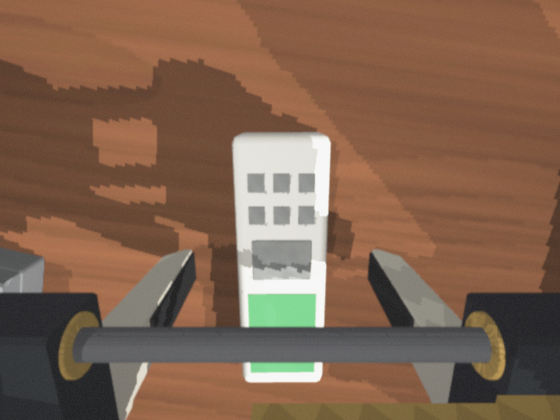

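View pics/s17y.png

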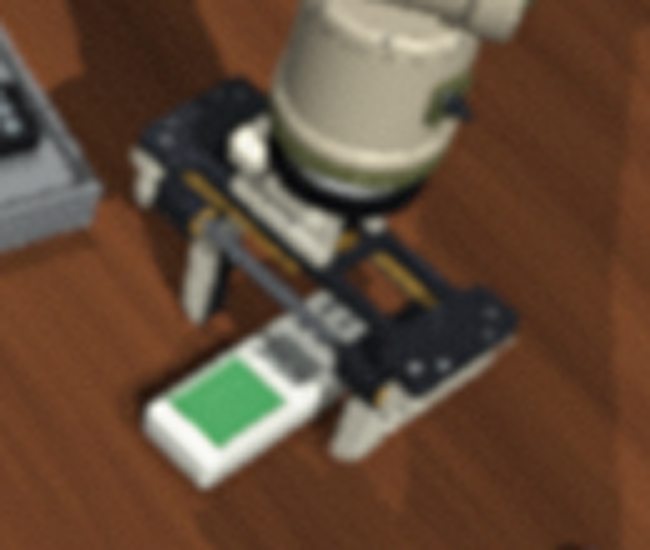

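>>> {"op": "play_rows", "data": {
  "dr": [
    [0,0,0],
    [0,0,0],
    [0,0,0],
    [0,0,0],
    [0,0,0],
    [0,0,0],
    [0,0,0],
    [0,0,0]
  ],
  "xyz": [
    [3,-1,0],
    [3,-1,0],
    [3,-1,0],
    [3,-1,0],
    [3,-1,0],
    [3,-1,0],
    [3,-1,0],
    [3,-1,0]
  ],
  "claw": [1,0,0,0,0,0,0,0]
}}

```text
clock: 23.0
tool_pos: [0.4368, 0.3256, -0.0128]
ee_rot: [-0.101, 1.568, 0.101]
force: [-0.3, -0.1, -0.2]
grip_width: 0.0455
```

```bash
python3 - <<'E'
from h import *
go([.4372,.325,.1],np.radians(7.2))
E
```

```text
now [ 0.4368  0.3256 -0.0128] yaw 7.35 t 23.0 F [-0.3 -0.1 -0.2] w 0.0455 j [-0.75  0.71  0.01  2.16 -0.02  0.28  0.98]
shift mm [-112.8   -0.6    0.3] dr [ 0.0026  0.     -0.    ]
```

>>> {"op": "play_rows", "data": {
  "dr": [
    [0,0,0],
    [0,0,0],
    [0,0,0],
    [0,0,0],
    [0,0,0],
    [0,0,0]
  ],
  "xyz": [
    [0,0,0],
    [-15,0,0],
    [-50,0,0],
    [-100,0,0],
    [-125,0,0],
    [-125,0,0]
  ],
  "claw": [0,0,0,0,0,0]
}}

```text
clock: 23.75
tool_pos: [0.4376, 0.3261, 0.1148]
ee_rot: [-0.098, 1.565, 0.103]
force: [0.1, -0.5, -1.1]
grip_width: 0.0458
```

```bash
python3 - <<'E'
from h import *
go(tray(-.065,-.0755,.112),TH)
p=robot.capture('scene');save(p,'s18');im=cv2.imread('pics/s18.png')
cv2.imwrite('pics/s18y.png',cv2.resize(im[200:330,320:470],None,fx=3,fy=3,interpolation=cv2.INTER_CUBIC))
E
```

```text
now [0.4376 0.3261 0.1148] yaw 7.33 t 23.75 F [ 0.1 -0.5 -1.1] w 0.0458 j [-0.76  0.5   0.02  2.09 -0.02  0.55  0.98]
shift mm [   2.  -365.8   26. ] dr [ 0.254   0.0032 -0.0028]
```

View pics/s18y.png

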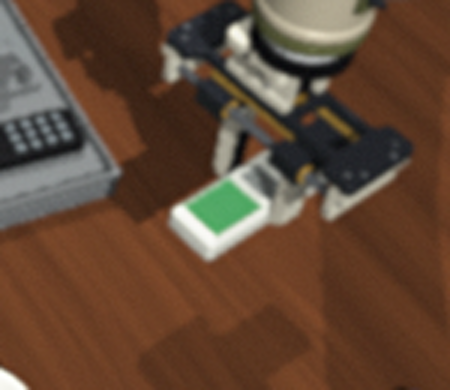

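>>> {"op": "play_rows", "data": {
  "dr": [
    [0.03,0,0],
    [0.07,0,0],
    [0.12,0,0],
    [0.16,0,0],
    [0.2,0,0],
    [0.23,0,0],
    [0.254,0,0],
    [0.254,0,0],
    [0.254,0,0],
    [0.254,0,0],
    [0.254,0,0]
  ],
  "xyz": [
    [0,-30,2],
    [0,-80,6],
    [0,-135,10],
    [0,-190,14],
    [0,-245,18],
    [0,-295,22],
    [0,-330,24],
    [0,-355,26],
    [0,-366,26],
    [0,-366,26],
    [0,-366,26]
  ],
  "claw": [0,0,0,0,0,0,0,0,0,0,0]
}}

```text
clock: 25.18
tool_pos: [0.509, -0.0329, 0.1119]
ee_rot: [0.098, 1.569, -0.097]
force: [0.5, -0.3, -2.3]
grip_width: 0.0458
```

```bash
python3 - <<'E'
from h import *
go(tray(-.065,-.0755,.0075),TH)
o=robot.get_obs();print(untray(o['tool_pos']))
p=robot.capture('wrist');save(p,'w19')
p=robot.capture('scene');save(p,'s19');im=cv2.imread('pics/s19.png')
cv2.imwrite('pics/s19y.png',cv2.resize(im[120:290,210:390],None,fx=3.5,fy=3.5,interpolation=cv2.INTER_CUBIC))
E
```

```text
now [ 0.509  -0.0329  0.1119] yaw -7.12 t 25.18 F [ 0.5 -0.3 -2.3] w 0.0458 j [-0.07  0.47  0.04  2.17 -0.04  0.51  1.44]
shift mm [104.4  -0.3   1.3] dr [ 0.0017 -0.0008 -0.0004]
[-0.06616726 -0.07523529  0.11190003]
```

View pics/w19.png

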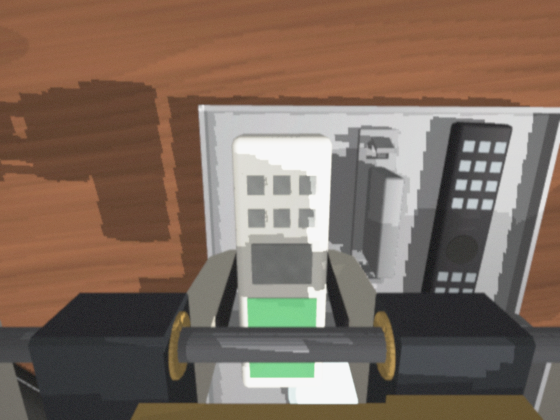

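View pics/s19y.png

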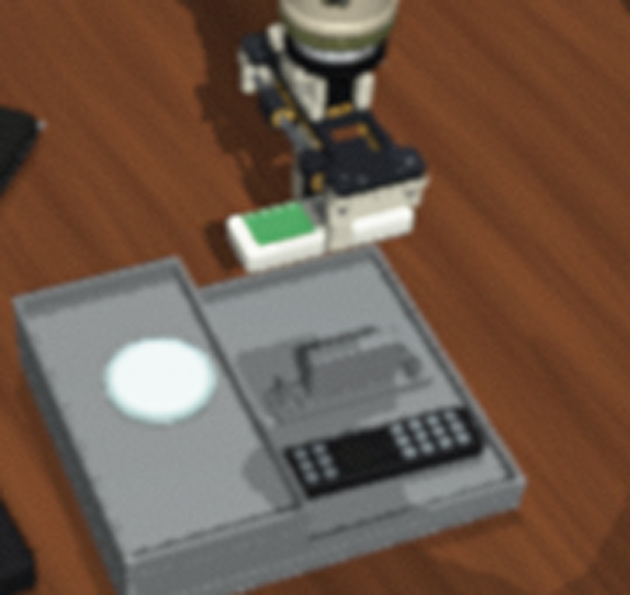

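```bash
python3 - <<'E'
from h import *
from scipy.optimize import least_squares
p=robot.capture('scene');T=w_from_c(p)
tp=np.array([.495,-.3045,.0223]);Rm=Rdown(np.radians(-2.2))
u0,v0=map(int,proj(p,T,[.494,-.304,.03]))
def P(X):
  u,v=proj(p,T,tp+Rm@X);return np.array([(u-u0+60)*6,(v-max(v0-60,0))*6])
# unknown x (common), y common, z1,z2=z1-.075
A=np.array([362,327]);B=np.array([505,255])
r=least_squares(lambda q:np.r_[P(np.array([q[0],q[1],q[2]]))-A,P(np.array([q[0],q[1],q[3]]))-B],[-.08,.094,.0375,-.0375]);print(r.x,r.fun)
for x in (-.06,-.08,-.1):print(x,P([x,.094,.0375]),P([x,.094,-.0375]))
E
```

```text
[ 2.53272713 -2.88275007 -1.35409931 -1.66281648] [ -3.97705183 -13.29223244   4.04567467  13.52158593]
-0.06 [374.08577435 409.81701912] [506.84320444 368.58841284]
-0.08 [374.0896599  379.17910718] [508.05083066 338.03845804]
-0.1 [374.09361766 347.97182188] [509.28055798 306.92940027]
```

>>> {"op": "play_rows", "data": {
  "dr": [
    [0,0,0],
    [0,0,0],
    [0,0,0],
    [0,0,0],
    [0,0,0],
    [0,0,0],
    [0,0,0]
  ],
  "xyz": [
    [30,0,1],
    [60,0,1],
    [80,0,1],
    [94,0,1],
    [100,0,1],
    [103,0,1],
    [103,0,1]
  ],
  "claw": [0,0,0,0,0,0,0]
}}

```text
clock: 26.2
tool_pos: [0.5106, -0.0343, 0.0096]
ee_rot: [0.099, 1.568, -0.099]
force: [-0.1, -0.0, -0.7]
grip_width: 0.0454
```

```bash
python3 - <<'E'
from h import *
go(tray(-.065,-.0755,.0072),TH)
E
```

```text
now [ 0.5106 -0.0343  0.0096] yaw -7.2 t 26.2 F [-0.1 -0.  -0.7] w 0.0454 j [-0.06  0.65  0.02  2.23 -0.04  0.26  1.45]
shift mm [ 2.4  0.9 -0.6] dr [ 0.0003  0.0006 -0.0001]
```

Lower the last bit until contact.

>>> {"op": "play_rows", "data": {
  "dr": [
    [0,0,0],
    [0,0,0],
    [0,0,0],
    [0,0,0]
  ],
  "xyz": [
    [1,0.5,0],
    [2,0.5,0],
    [2.5,0.5,0],
    [2.5,0.5,0]
  ],
  "claw": [0,0,0,0]
}}

```text
clock: 26.7
tool_pos: [0.5106, -0.0337, 0.0072]
ee_rot: [0.099, 1.568, -0.099]
force: [-1.5, -0.5, 5.5]
grip_width: 0.0462
```

```bash
python3 - <<'E'
from h import *
go(tray(-.065,-.0755,.0072),TH)
E
```

```text
now [ 0.5106 -0.0337  0.0072] yaw -7.2 t 26.7 F [-1.5 -0.5  5.5] w 0.0462 j [-0.06  0.66  0.02  2.23 -0.04  0.26  1.44]
shift mm [ 0.   0.3 -0.5] dr [ 0.0003  0.0006 -0.0001]
```

>>> {"op": "play_rows", "data": {
  "dr": [
    [0,0,0],
    [0,0,0],
    [0,0,0],
    [0,0,0],
    [0,0,0],
    [0,0,0],
    [0,0,0],
    [0,0,0],
    [0,0,0]
  ],
  "xyz": [
    [-1,0,0],
    [-1,0,0],
    [-1,0,0],
    [-6,0,0],
    [-20,0,0],
    [-60,0,0],
    [-120,0,10],
    [-180,30,30],
    [-195,40,35]
  ],
  "claw": [0.6,0.66,0.66,0.66,0.66,0.66,0.8,1,1]
}}

```text
clock: 27.82
tool_pos: [0.5522, 0.0026, 0.2064]
ee_rot: [0.099, 1.563, -0.097]
force: [-0.3, -0.1, -0.3]
grip_width: 0.0867
```

```bash
python3 - <<'E'
from h import *
o=robot.get_obs();print(o['grip_width'],untray(o['tool_pos']))
p=robot.capture('wrist');save(p,'w20');T=w_from_c(p,o)
for n in ('ac_mid','tv_mid'):
  for q in robot.silhouettes(n,p)[:1]:
    box=cv2.boxPoints(cv2.minAreaRect(np.argwhere(q['mask'])[:,::-1].astype(np.float32)));W=np.array([untray(ray(p,T,u,v,.038)) for u,v in box]);print(n,q['confidence'],W.round(4),W.mean(0).round(4))
p=robot.capture('scene');save(p,'s20');im=cv2.imread('pics/s20.png')
cv2.imwrite('pics/s20y.png',cv2.resize(im[170:300,210:380],None,fx=4,fy=4,interpolation=cv2.INTER_CUBIC))
E
```

```text
0.08674801890905878 [-0.02776917 -0.03454389  0.20638172]
tv_mid 0.74 [[ 0.0234  0.046   0.038 ]
 [-0.1416  0.0547  0.038 ]
 [-0.1366  0.0988  0.038 ]
 [ 0.03    0.0965  0.038 ]] [-0.0562  0.074   0.038 ]
```

View pics/w20.png

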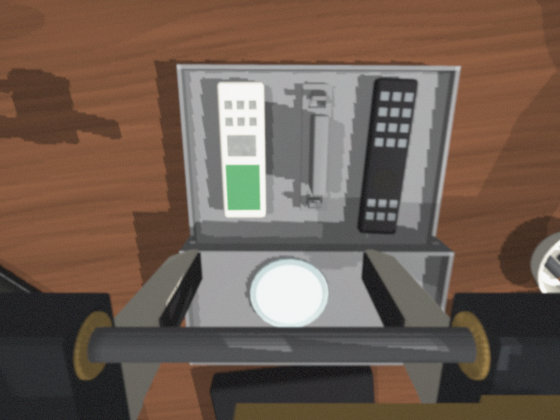

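View pics/s20y.png

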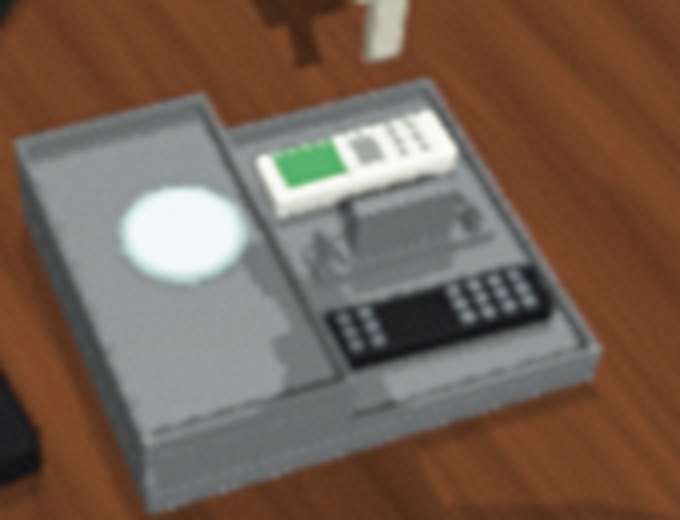

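```bash
python3 - <<'E'
from h import *
o=robot.get_obs();print(untray(o['tool_pos']),o['joint_vel'].round(3))
p=robot.capture('wrist');save(p,'w21');T=w_from_c(p,o);im=cv2.imread('pics/w21.png')
x0,y0,k=190,60,3.2
Z=cv2.resize(im[60:250,190:440],None,fx=k,fy=k,interpolation=cv2.INTER_CUBIC)
for z,col in ((.075,(0,0,255)),(.079,(0,255,255))):
  for X in [(-.103,.007),(-.103,-.007),(-.027,.007),(-.027,-.007)]:
    u,v=proj(p,T,tray(*X,z));cv2.circle(Z,(int((u-x0)*k),int((v-y0)*k)),2,col,-1)
for X in [(-.132,.015),(-.132,-.015),(.002,.015),(.002,-.015)]:
    u,v=proj(p,T,tray(*X,.028));cv2.circle(Z,(int((u-x0)*k),int((v-y0)*k)),2,(0,255,0),-1)
for X in [(-.15,.14,.032),(-.15,-.14,.032),(.03,.14,.076),(.03,-.14,.076)]:
    u,v=proj(p,T,tray(*X));cv2.circle(Z,(int((u-x0)*k),int((v-y0)*k)),2,(255,0,0),-1)
cv2.imwrite('pics/w21z.png',Z)
f=lambda u,v,z:untray(ray(p,T,u,v,z)).round(4)
print('ac corners',[f(u,v,.042) for u,v in [(218,83),(263,83),(224,217),(266,216)]])
p=robot.capture('top');save(p,'t21');im=cv2.imread('pics/t21.png');T=w_from_c(p)
for t in ('dish_mid','case_mid','coaster_mid'):
    r=robot.search_frame(t,p);print(t,[towc(T,q['at']).round(3) for q in r[:1]])
cv2.imwrite('pics/t21z.png',cv2.resize(im[140:290,180:400],None,fx=3.6,fy=3.6,interpolation=cv2.INTER_CUBIC))
E
```

```text
[-0.0302906  -0.03624493  0.20198018] [ 0.011  0.026  0.005  0.024  0.001 -0.005  0.003]
ac corners [array([-0.1349, -0.0983,  0.042 ]), array([-0.1349, -0.055 ,  0.042 ]), array([ 0.0007, -0.099 ,  0.042 ]), array([-0.0005, -0.0537,  0.042 ])]
dish_mid [array([0.699, 0.345, 0.014])]
case_mid [array([ 0.673, -0.346,  0.034])]
coaster_mid []
```

View pics/w21z.png

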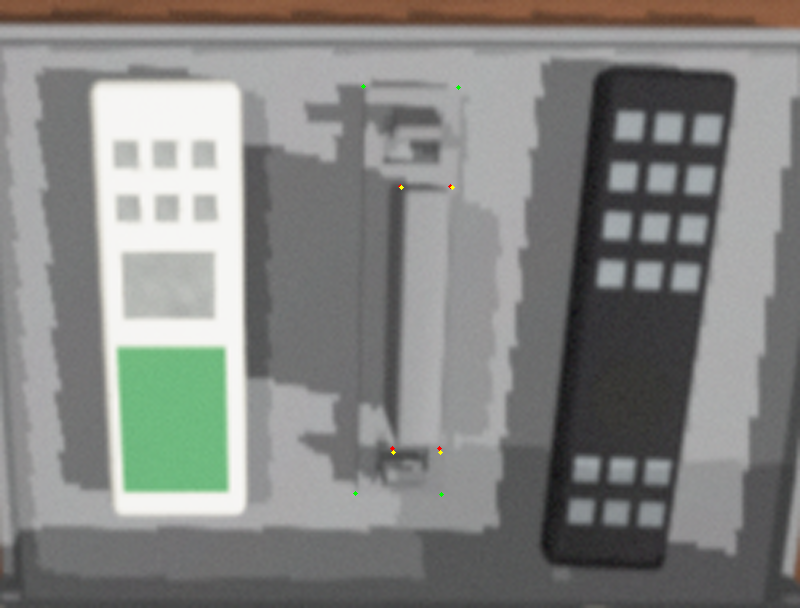

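View pics/t21.png

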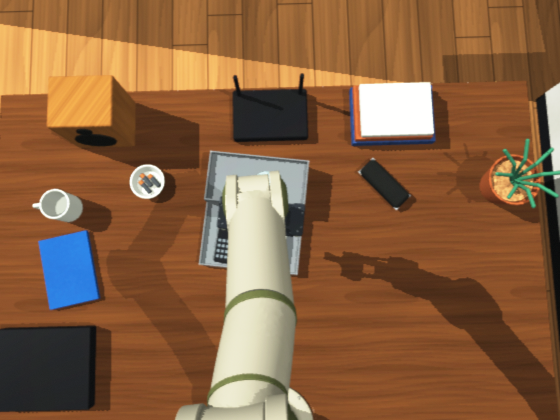

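```bash
python3 - <<'E'
from h import *
im=cv2.imread('pics/w21.png')
a=cv2.resize(im[80:125,290:350],None,fx=8,fy=8,interpolation=cv2.INTER_CUBIC)
b=cv2.resize(im[175:220,280:340],None,fx=8,fy=8,interpolation=cv2.INTER_CUBIC)
im=cv2.imread('pics/s20.png')
c=cv2.resize(im[210:250,275:340],None,fx=8,fy=8,interpolation=cv2.INTER_CUBIC)
w=np.hstack([a,b])[:, :800];cv2.imwrite('pics/hk2.png',w);cv2.imwrite('pics/hk3.png',c)
E
```

```text
(no output)
```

View pics/hk2.png

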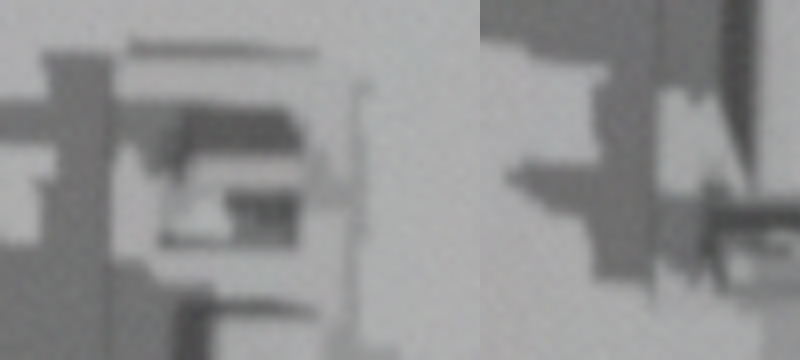

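View pics/hk3.png

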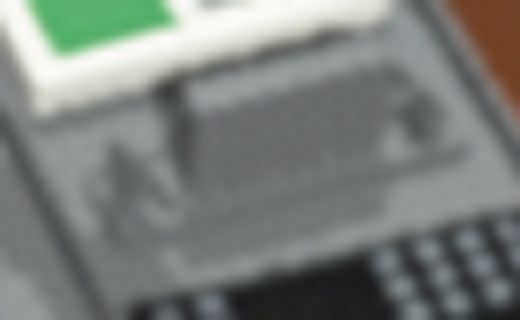

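```bash
python3 - <<'E'
from h import *
print(robot.finish_job())
E
```

```text
the job is handed in; nothing more can be done
None
```

I did the whole task in the order you asked and handed the job in at about 28 s of the 64 s allowed. I had no direct reading of the two hook joints, so the clicks are judged from force and pictures only.

- **Upper tier:** It is pushed home. The push met the hard stop at about 12 N, and the lip lines up with tray x = +30 mm in the wrist picture. The coaster is still on the tier: it showed in the last wrist picture, but the network missed it in the last top view, where the arm covered it.
- **Divider:** It is pressed down over both hooks with 42 N at the wrist, and the tool's height then matched the foot on the floor. Afterwards its wall matched the predicted seated position to within a few pixels. The front barb can be seen over the edge of its slot; the rear one showed less clearly, but that end is not raised.
- **White remote:** It lies flat and lengthwise in the right-hand bay, released. Its corners measured x -135 to 0 mm and y -99 to -54 mm in the tray.
- **Things to leave alone:** The dish and spectacles case measured unchanged within about 1 mm. The TV remote is still in its bay and looked unmoved in the pictures; its last position was measured only roughly.

**Failed first push:** The first tier push passed over the lip without touching anything. The pictures put the fingertips about 20 mm behind the TCP, where the description has them 8 mm ahead of it. I lowered all later moves to allow for that.

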